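# Slip the pawl of a ratchet clamp and stack the frame it held

### The job

The new beech drying frame has set in the ratchet clamp. Wind the crank on a touch to take the load off the pawl, throw the pawl right back so that it stays clear of the ratchet wheel, wind the jaw fully open, then lift the frame out and set it down on the stack of drying frames with all four feet home in the sockets; do not drop it, and leave the loose things lying about on the bench where they are.

Things in the scene. Friction and masses are not known exactly. Their poses are not given: they have to be found in the camera images.
- clamp: Ratchet frame clamp, screwed to the bench: plywood base 220 x 360 x 20 mm, fixed oak jaw at its -y end, sliding oak jaw, two green side plates with the ratchet wheel at its +y end. Origin: centre of the base's underside. Local y runs along the base from fixed jaw to ratchet; the sliding jaw opens towards +y. Local x: along the wheel's shaft, the crank on the -x side (facing the robot).
- ratchet (a joint): Turn (rad) of the steel ratchet wheel (96 mm, 10 hooked teeth) with shaft and crank. 0: a tooth bears on the pawl (start -0.02 to 0). Positive: backward, handle goes from the +y side up over the top to -y, jaw opens 12 mm per rad, stop at 2.02 = fully open; blocked while the pawl is down. Negative: winding on, handle goes down on the +y side, stop at -0.35.
- pawl (a joint): Lift (rad) of the pawl about its pivot: 0 down in the teeth, positive nose up and over towards -y, stop at 2.0. Its weight drops it shut below about 1.4 and keeps it thrown back beyond. The nose hooks under the tooth: with the wheel near 0 it jams (25 N does not free it); with the wheel wound on to -0.09 or further it comes up freely (1 to 4 N). If stuck, wind on more.
- shaft (a point): On the shaft's axis, level with the middle of the crank handle (102 mm to -x of the clamp's centre plane), 72 mm above the bench: the handle's centre of turning. The shaft is stiff (1 N m, 13 N at the handle) and stays where it is left. Wound on past about -0.03 the jaws squeeze the frame on the fixed jaw's cork facing and turning stiffens (15 to 20 N at -0.15).
- crank_handle (a point): Middle of the turned oak crank handle, on its axis. Handle 88 mm long, 24 mm thick, parallel to the shaft and 80 mm from it; spins freely on its pin. At ratchet 0 it stands 25 degrees above level on the +y side, and goes round with the wheel (25 degrees plus the joint). The crank arm is at the handle's +x end.
- pawl_pivot (a point): Middle of the pawl's pivot pin, 124 mm above the bench; the pin runs along the clamp's x. The side plates reach 10 mm above it.
- pawl_lever (a point): Gripping point on the pawl's thumb lever, 16 mm below its top end. The lever is a dark steel tab, 10 mm thick (along the clamp's x), 16 mm wide, upright while the pawl is down: this point is then 42 mm to +y of the pivot and 36 mm above it; it goes round the pivot with the pawl.
- jaw_face (a point): Middle of the sliding jaw's working face. A steel lip on this jaw overhangs the frame's edge by 12 mm: the frame lifts out only when the jaw is wound back. Jaws' tops are 84 mm above the bench.
- frame: The loose drying frame, beech, 160 mm (its x) x 140 mm (its y), about 0.25 kg. Origin: centre, at the underside of its feet (20 mm above the bench at the start, axes then as the clamp's). Corner posts 24 mm square, from 10 to 56 mm above the origin; under each a foot 12 mm square, 10 mm long, centres 136 x 116 mm apart.
- slat (a point): Centre of the frame's middle slat, 42 mm above the frame's origin. The slat runs along the frame's y, is 20 mm wide (x), 12 mm thick; 33 mm free to the thin slat at each side. The balanced place to grip.
- stack: Stack of two like drying frames, fixed on the bench, 102 mm high; origin centre of its underside, x axis along its 160 mm side. Small carved parts lie on its slats and stay there.
- stack_top (a point): Centre of the stack at the level of its posts' tops, 102 mm above the bench, axes as the stack's. In each post's top a socket 16 mm square, 12 mm deep. Seated, the new frame's post shoulders stand on these posts: its origin is 10 mm below this point, its x axis along the stack's (either way round).
- chisel: Bystander: carving chisel with wooden handle, 215 mm, lying between clamp and stack; origin at the front end of its handle.
- glue: Bystander: white glue bottle, 62 mm wide, 190 mm high.
- wax_tin: Bystander: flat brass-coloured tin, 76 mm wide, 45 mm high.
- square: Bystander: try square, stock 110 mm, blade 160 mm; origin under the stock.
- offcut: Bystander: dark wood offcut 120 x 60 x 36 mm.
- spring_clamp: Bystander: blue plastic spring clamp, 130 mm, lying.

How it is judged (in metres and radians):
On the way, in this order (a step that is already met when the one before it is completed fails the run):
1. the wheel is wound on until the pawl is unloaded (ratchet below -0.05) (value of joint ratchet below -0.05 rad), for 0.1 s.
2. the pawl is thrown back and stays (above 1.7 rad) before the wheel is turned back (value of joint pawl above 1.7 rad and value of joint ratchet below 0.1 rad), for 0.2 s.
3. the jaw is wound fully open (ratchet above 1.75) with the frame still in the clamp (value of joint ratchet above 1.75 rad and value of joint pawl above 1.7 rad and horizontal distance between frame and clamp below 0.12 m), for 0.2 s.
At the end, for the whole second after the job is handed in: Frame seated on the stack, released, at rest: centred within 5 mm, origin 7 to 14 mm below the posts' tops, x axis within 0.06 rad of the stack's (either way round), level within 0.04 rad; pawl thrown back (above 1.7 rad), jaw still open (ratchet above 1.7 rad) (horizontal distance between frame and stack_top below 0.005 m and z of frame in the frame of stack_top between -0.014 and -0.007 m and angle between the x axis of frame and the x axis of stack, either way round below 0.06 rad and angle between frame's own z axis and vertical below 0.04 rad and linear speed of frame below 0.02 m/s and value of joint each of pawl, ratchet above 1.7 rad); the robot touches nothing.
It fails at once if another thing on the bench is moved by more than 30 mm (distance of any of chisel, glue, wax_tin, square, offcut, spring_clamp from where it was at the start of the episode above 0.03 m).
It fails at once if the frame is dropped (falls faster than 0.6 m/s out of the fingers) (linear speed of frame above 0.6 m/s and contact force between the fingers and frame below 0.5 N).
It also fails if it takes over 69 s, if anything falls off the work surface, if the arm or the gripper's body presses on something with over 40 N, if the wrist force passes 120 N, or if a joint passes its speed limit or range.

### The arm

A 7-joint arm with a two-finger parallel gripper is mounted at the origin on the work surface. World frame = base frame: x ahead of the robot, y to its left, z up, the work surface at z = 0. Lengths are in mm, angles in rad, forces in N, time in s.
With the tool pointing down it reaches from about 400 to 900 mm from the base axis. Payload 5.5 kg.
Tool frame: the origin (TCP) lies where the fingers leave the gripper's body, on its centre line; the fingertips stand 73 mm ahead of it and the grasp point (between the pads) lies 54 mm ahead of it; z points along the fingers, y is the line along which they close (so a half turn about z gives the same grasp; the last joint's range is limited). The gripper opens to 85 mm and grips with 20 to 120 N. Pads are 22 mm wide; open, the fingers measure 114 mm over their backs; the gripper's body (76 mm by 85 mm) begins 54 mm behind the grasp point. The pads swing forward as they close: fully open they stand 13 mm farther back than shut.
Start: joints at [-1.073, 0.501, -0.427, 1.55, 0.221, 1.138, -0.21], TCP at [151.185, 632.172, 303.91] pointing down, gripper open.
Joint ranges: [-2.88, 2.88], [-0.31, 2.03], [-1.54, 1.56], [0.2, 2.42], [-1.41, 4.55], [0.19, 2.02], [-2.57, 2.57]. Speed limits (rad/s): [2.57, 2.57, 3.14, 3.14, 3.14, 3.14, 3.14].

### API

Orientations are given as a unit quaternion [x, y, z, w].
In Python, from cell import robot, camera, boxes_of gives the robot as it stands. The module is installed in compiled form; this text tells all that it offers.
- The arm moves only by the tool play_rows, never from a script. Its argument "steps" is a list of rows, each a list of 3 entries, a list of its own where there are three numbers: the finger opening in m, from 0 to 0.0854, then the shift along the tool's x, y, z in m, then the turn, a rotation vector about the tool's x, y, z in degrees. In form: [[grip, [tx, ty, tz], [rx, ry, rz]], ...]. A call has exactly 10 rows; each row is the pose to reach, as a shift and turn from the pose commanded when the call began, along the tool's axes at that moment; what a row does not reach only later rows make up. A row lasts 1/10 s, in which the tool goes at most 50 mm and 8.59 degrees, less where a joint would pass 70% of its speed; a pose out of reach is approached as far as the arm can. A call with a gripper value outside its range is refused whole. The fingers move at their own pace and stop on an object; "newtons" is the grip in N (left out, the last holds). Time passes only in rows, so rows that repeat a pose let the fingers close, or fill a call up. It gives the time, the measured TCP pose, the force, the opening and the grip force at its end, in the units of the state.
- robot.sense(): the state, without advancing time (a new reading comes with each control period).
- camera(name): name is "scene" or "side" or "wrist"; returns a dict with "frame" (400x640x3 uint8, red, green, blue), "mtx" (3x3 intrinsics, pixels), "D" ([k1, k2, p1, p2, k3] as OpenCV has them; the pictures are not rectified), "camera_from_world" (4x4, takes a point from world to camera coordinates); the wrist camera has in their place "tool_from_camera" (4x4, takes a point from camera to tool coordinates, whose origin is the TCP and whose axes are the flange's). Camera axes: x right, y down, z forward; pixel columns grow to the right and rows downward; lengths in mm; the calibration is good to about 2 mm. A picture is of the moment at which its call begins: read the wrist's pose just before it. There is no depth.
- robot.job_done(): hands the job in; it is judged then, once.
Trained networks look in the newest picture that a camera, given by its name, has taken for a name from the list of things; names that differ only in an ending like _2 or _b are one class to them, and where a whole thing is asked for, a point or a joint stands for the part that bears it (a point fixed in the world has none). Each returns a list of dicts, best first, with "score" (0 to 1); they miss things now and then, are a little off and sometimes report something else, mostly with a low value. They report only what shows in the picture. A call takes as long as a camera call.
- boxes_of(label, camera): "location" ([x, y, z] in mm, in world coordinates, good to about 4 mm: the middle of the surface that is visible of it).
The state is a dict: "time": time; "joint_pos": joint angles; "qd": joint speeds; "joint_torque": joint torques, N m; "position": TCP position; "tcp_rot": TCP orientation; "wrist_force": force on the tool from outside, world axes, zero at the start; "ft_torque": the same for the moment, N m; "grip_width": finger opening in mm; "grip_force": force on a finger pad.
Only numpy, scipy, OpenCV 4.12 (cv2) and the standard library are available. Lean on these libraries where they do the work, as an engineer would, in place of code of your own. Each camera call takes 0.05 s, during which the arm holds its last target. There are 200 camera calls.

## Working session

There is one attempt and no reset: what is moved stays moved. The work goes in short steps, Python scripts to look and compute and a tool call to move; the robot and the scene stay as the last step left them, time stands still between calls to the robot, and variables do not carry over. Pictures are saved under pics/ and viewed, at most 10 in all, crops included, and the job is handed in when it is done.

Besides the shell and the picture viewer there is one more tool, called as name([rows], argument=value, ...), one row to a line, values as JSON. play_rows: Moves the arm, as the interface text tells. Its arguments: {"type":"object","properties":{"steps":{"type":"array","items":{"type":"array"}},"newtons":{"type":"number"}},"required":["steps"]}

```bash
mkdir -p pics; ls; cat > h.py <<'E'
import numpy as np, cv2
from cell import robot, camera, boxes_of
from scipy.spatial.transform import Rotation as R
def save(c,n): cv2.imwrite('pics/'+n,c['frame'][:,:,::-1])
E
python3 - <<'E'
from h import *
s=robot.sense(); print(s['time'],s['position'],s['tcp_rot'],s['grip_width'])
ims=[]
for n in ['scene','side']:
    c=camera(n); save(c,n+'0.png')
    np.savez('cam_'+n,**c)
    print(n,np.round(np.linalg.inv(c['camera_from_world'])[:3,3]),c['mtx'].tolist(),c['D'])
    for l in ['clamp','ratchet','crank_handle','pawl_lever','jaw_face','pawl','frame','slat','stack','stack_top','chisel','glue','wax_tin','square','offcut','spring_clamp']:
        b=boxes_of(l,n)
        print(l,[(np.round(x['location']).tolist(),round(x['score'],2)) for x in b[:2]])
E
```

```text
pics
0.0 [151.11917796 631.60342501 302.82390865] [ 1.17080076e-01  9.93121963e-01 -9.99220515e-04 -1.55176439e-04] 85.38870011632139
scene [1575. -551.  901.] [[440.0007137417337, 0.0, 319.9324800350947], [0.0, 440.0007137417337, 197.92944516335766], [0.0, 0.0, 1.0]] [-0.01282592  0.          0.          0.          0.        ]
clamp [([570.0, 130.0, 51.0], 0.71)]
ratchet [([529.0, 285.0, 104.0], 0.92)]
crank_handle [([525.0, 294.0, 98.0], 0.81), ([777.0, -164.0, 48.0], 0.24)]
pawl_lever [([572.0, 133.0, 56.0], 0.54)]
jaw_face [([535.0, 228.0, 132.0], 0.58), ([566.0, 132.0, 82.0], 0.56)]
pawl [([530.0, 227.0, 132.0], 0.49)]
frame [([526.0, 56.0, 72.0], 0.97), ([545.0, -352.0, 90.0], 0.42)]
slat [([528.0, 64.0, 71.0], 0.62), ([790.0, 58.0, 98.0], 0.52)]
stack [([535.0, 228.0, 132.0], 0.7), ([542.0, -356.0, 88.0], 0.68)]
stack_top [([543.0, -358.0, 87.0], 0.92)]
chisel [([499.0, -146.0, 23.0], 0.52), ([526.0, 292.0, 100.0], 0.15)]
glue [([790.0, 57.0, 94.0], 0.86)]
wax_tin [([775.0, -165.0, 48.0], 0.78)]
square [([582.0, -543.0, 8.0], 0.69)]
offcut [([431.0, 540.0, 38.0], 0.86)]
sprin
[... 255 characters left out ...]
.0, 51.0], 0.96)]
ratchet [([494.0, 290.0, 104.0], 0.64)]
crank_handle [([493.0, 295.0, 104.0], 0.92)]
pawl_lever [([526.0, 245.0, 135.0], 0.56), ([517.0, 19.0, 68.0], 0.56)]
jaw_face [([523.0, 156.0, 60.0], 0.93), ([525.0, 213.0, 53.0], 0.69)]
pawl [([531.0, 241.0, 135.0], 0.7)]
frame [([520.0, 20.0, 69.0], 0.89), ([490.0, -288.0, 78.0], 0.74)]
slat [([519.0, 18.0, 65.0], 0.6)]
stack [([488.0, -289.0, 77.0], 0.57)]
stack_top [([492.0, -287.0, 80.0], 0.56)]
chisel [([433.0, -134.0, 24.0], 0.39)]
glue []
wax_tin [([754.0, -132.0, 38.0], 0.68)]
square [([658.0, -527.0, 3.0], 0.59), ([495.0, 291.0, 100.0], 0.34)]
offcut [([410.0, 571.0, 37.0], 0.74)]
spring_clamp [([347.0, -504.0, 20.0], 0.75)]
```

View pics/scene0.png

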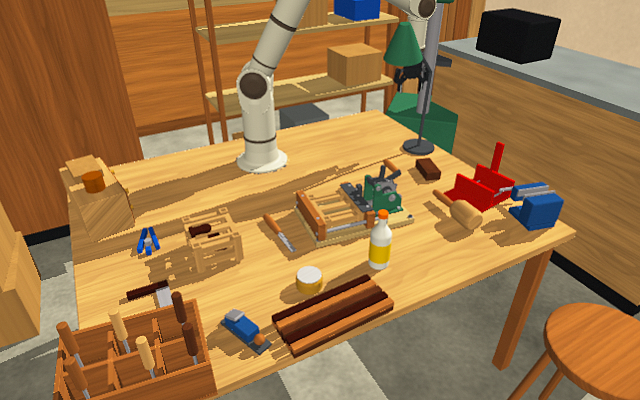

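View pics/side0.png

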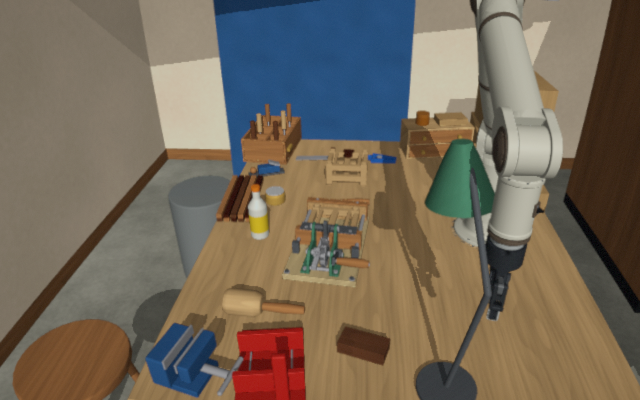

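The scene view shows the clamp around (355,205), the stack at (212,238), the chisel at (280,232) and the bottle at (380,240). The side view shows the crank handle at (350,263), the pawl at (323,235) and the lamp beside the arm. Next I'll locate the lamp and plan the wrist view.

```bash
cat >> h.py <<'E'
def ray(c,uv):
    p=cv2.undistortPoints(np.array([[uv]],float),c['mtx'],c['D'])[0,0]
    T=np.linalg.inv(c['camera_from_world']); d=T[:3,:3]@np.r_[p,1]
    return T[:3,3],d/np.linalg.norm(d)
def atz(c,uv,z):
    o,d=ray(c,uv); return o+d*(z-o[2])/d[2]
def tri(obs):
    A=np.zeros((3,3));b=np.zeros(3);rs=[ray(c,uv) for c,uv in obs]
    for o,d in rs: M=np.eye(3)-np.outer(d,d);A+=M;b+=M@o
    p=np.linalg.solve(A,b); return p,[np.linalg.norm(np.cross(p-o,d)) for o,d in rs]
def proj(c,p):
    T=c['camera_from_world']; return cv2.projectPoints(np.array([p],float),cv2.Rodrigues(T[:3,:3])[0],T[:3,3],c['mtx'],c['D'])[0][0,0]
def wcam(n):
    s=robot.sense();c=camera('wrist');W=np.eye(4);W[:3,:3]=R.from_quat(s['tcp_rot']).as_matrix();W[:3,3]=s['position']
    c['camera_from_world']=np.linalg.inv(W@c['tool_from_camera']);save(c,n+'.png');np.savez(n,**c);return c
def ld(n): return dict(np.load(n+'.npz'))
def go(p,Rt=None,ref=None):
    "shift (m) and turn (deg) in tool axes to reach TCP pose"
    s=robot.sense();R0=R.from_quat(s['tcp_rot'] if ref is None else ref[1]);p0=s['position'] if ref is None else ref[0]
    sh=R0.inv().apply(np.array(p)-p0)/1000
    tu=(R0.inv()*Rt).as_rotvec(degrees=True) if Rt is not None else np.zeros(3)
    return np.round(sh,4).tolist(),np.round(tu,2).tolist()
def down(yaw):
    "tool z down, tool x axis at yaw (deg) in world xy"
    a=np.radians(yaw);x=np.array([np.cos(a),np.sin(a),0]);z=np.array([0,0,-1.]);return R.from_matrix(np.c_[x,np.cross(z,x),z])
E
python3 - <<'E'
from h import *
s,d=ld('cam_scene'),ld('cam_side')
print('lampbase',atz(s,(418,147),10),atz(d,(445,390),10))
print('shade',tri([(s,(405,45)),(d,(460,175))]))
c=camera('wrist');print(c['tool_from_camera'],c['mtx'].tolist(),c['D'])
x=R.from_quat(robot.sense()['tcp_rot']).as_matrix();print(np.degrees(np.arctan2(x[1,0],x[0,0])))
print(go((430,190,360),down(166.5)),go((430,190,360),down(180)))
I=lambda f,a,b,w,h:cv2.resize(cv2.imread(f)[b:b+h,a:a+w],(800,300),interpolation=cv2.INTER_CUBIC)
cv2.imwrite('pics/cr.png',np.vstack([I('pics/scene0.png',280,150,160,60+37)[:],I('pics/side0.png',260,190,160,100)]))
E
```

```text
lampbase [227.54044152 655.38755791  10.        ] [222.23576208 669.02525986  10.        ]
shade (array([231.9198632 , 516.72253906, 475.55333047]), [np.float64(5.642481211049829), np.float64(5.6424812110497085)])
[[-1.35789939e-05 -9.64893380e-01 -2.62641893e-01  6.65041495e+01]
 [ 9.99999776e-01  1.62651865e-04 -6.49251711e-04  6.81241680e-01]
 [ 6.69177872e-04 -2.62641843e-01  9.64893162e-01 -6.88177347e+01]
 [ 0.00000000e+00  0.00000000e+00  0.00000000e+00  1.00000000e+00]] [[314.9198280985501, 0.0, 324.64965367801034], [0.0, 314.9198280985501, 197.4920417758119], [0.0, 0.0, 1.0]] [-0.05317702  0.          0.          0.          0.        ]
166.54959404523382
([-0.374, -0.3652, -0.0561], [-0.0, -0.0, 0.05]) ([-0.374, -0.3652, -0.0561], [0.0, -0.0, -13.45])
```

```bash
python3 - <<'E'
from h import *
I=lambda f,a,b,w,h:cv2.resize(cv2.imread(f)[b:b+h,a:a+w],(400,600),interpolation=cv2.INTER_CUBIC)
cv2.imwrite('pics/lamp.png',np.hstack([I('pics/scene0.png',350,0,120,180),I('pics/side0.png',400,100,180,270)]))
E
```

```text
(no output)
```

View pics/lamp.png

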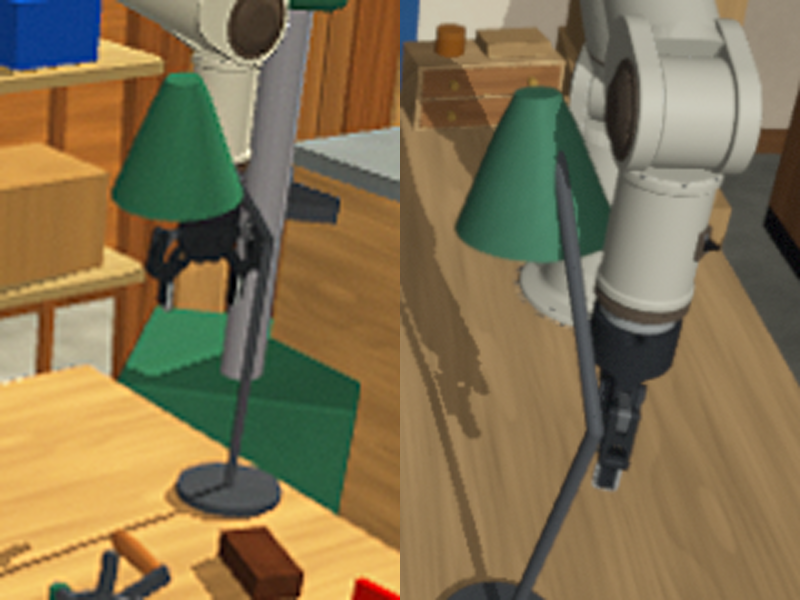

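View pics/cr.png

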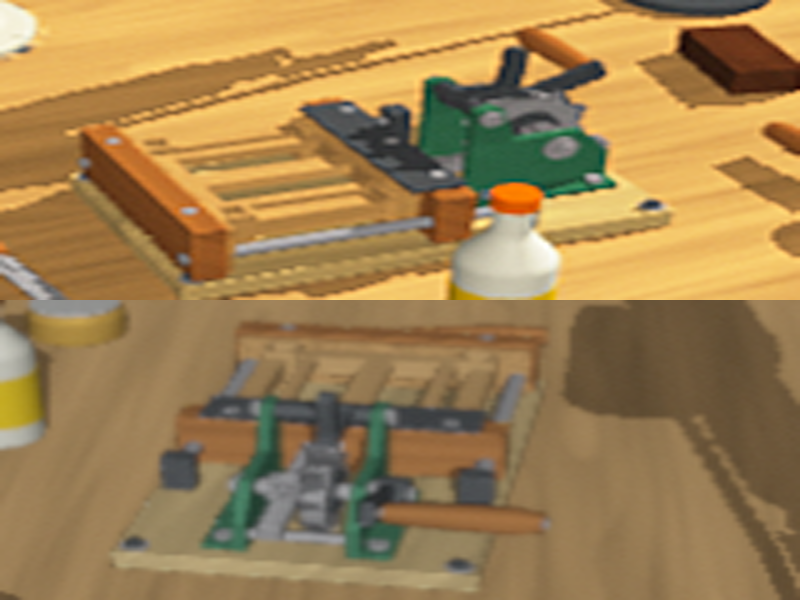

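The crops show the pawl lever as an upright tab at scene (383,161) and the crank handle on the +y side. The lamp pole and shade stand close in front of the gripper, so I'll withdraw towards the base before sweeping round.

```bash
python3 - <<'E'
from h import *
s,d=ld('cam_scene'),ld('cam_side')
S=lambda x,y:(350+x*.3,y*.3); D=lambda x,y:(400+(x-400)*.45,100+y*.45)
for n,a,b in [('elbow',(265,240),(592,435)),('shadebot',(178,205),(532,250)),('shadetop',(183,78),(537,95))]: print(n,tri([(s,S(*a)),(d,D(*b))]))
C=lambda x,y:(280+x/5,150+y*97/300); E=lambda x,y:(260+x/5,190+(y-300)/3)
for n,a,b in [('levertop',(515,52),(327,395)),('fixjaw top -x end',(100,130),(540,333)),('lip -x end',(345,108),(483,420)),('base corner +x+y',(668,212),(120,560)),('fixjaw top +x end',(212,228),(243,330))]: print(n,tri([(s,C(*a)),(d,E(*b))]))
print('base corners',atz(s,C(180,290),20),atz(d,E(480,585),20),atz(d,E(120,560),20),atz(s,C(668,212),20))
for p in [(120,430,330),(300,300,350),(430,190,360)]: print(go(p,down(180)))
E
```

```text
elbow (array([188.60685496, 699.33470529, 328.08648436]), [np.float64(1.7129486724446439), np.float64(1.7129486724447411)])
shadebot (array([221.83833199, 530.67837705, 402.76051158]), [np.float64(1.9557882850177353), np.float64(1.9557882850176784)])
shadetop (array([233.26532677, 509.21650759, 548.44359301]), [np.float64(0.17742073499926045), np.float64(0.17742073499916158)])
levertop (array([530.41342754, 239.6995268 , 172.18207876]), [np.float64(2.510646450014678), np.float64(2.510646450014798)])
fixjaw top -x end (array([410.03391519, -18.48890508,  86.21338398]), [np.float64(8.208887331564068), np.float64(8.208887331564146)])
lip -x end (array([445.48462965, 156.03213989,  83.85432563]), [np.float64(8.916735649244629), np.float64(8.916735649244634)])
base corner +x+y (array([650.23248813, 299.60263211,  11.98899121]), [np.float64(0.8884816481432548), np.float64(0.8884816481432534)])
fixjaw top +x end (array([611.63973603, -33.22290058,  81.14633119]), [np.float64(0.3829846993910535), np.float64(0.382984699390968)])
base corners [623.09669514 -61.64521936  20.        ] [434.88941438 330.73723521  20.        ] [647.62566852 308.19269196  20.        ] [659.60593248 292.04805383  20.        ]
([-0.0167, -0.2039, -0.0261], [0.0, -0.0, -13.45])
([-0.222, -0.2884, -0.0461], [0.0, -0.0, -13.45])
([-0.374, -0.3652, -0.0561], [0.0, -0.0, -13.45])
```

play_rows([
  [0.085, [0.039, -0.03, 0], [0, 0, 0]],
  [0.085, [0.078, -0.06, 0], [0, 0, 0]],
  [0.085, [0.069, -0.1, 0], [0, 0, 0]],
  [0.085, [0.06, -0.14, 0], [0, 0, 0]],
  [0.085, [0.05, -0.18, 0], [0, 0, 0]],
  [0.085, [0.042, -0.218, 0], [0, 0, 0]],
  [0.085, [0.005, -0.222, -0.01], [0, 0, 0]],
  [0.085, [-0.04, -0.225, -0.02], [0, 0, 0]],
  [0.085, [-0.084, -0.229, -0.03], [0, 0, -4]],
  [0.085, [-0.12, -0.245, -0.035], [0, 0, -8]],
])

```text
time: 2.75
position: [213.4, 366.1, 340.4]
tcp_rot: [0.046, 0.999, 0.002, 0.001]
wrist_force: [-0.3, -1.0, -1.0]
grip_width: 84.9
grip_force: 0.0
```

```bash
python3 - <<'E'
from h import *
s=robot.sense();print(s['time'],s['position'],s['wrist_force'],s['joint_pos'])
for p in [(330,300,350),(430,190,380)]: print(go(p,down(176)))
E
```

```text
2.75 [213.40982325 366.14682535 340.39842581] [-0.31013103 -1.01532821 -0.95731792] [-0.78131522  0.02742452 -0.32957064  2.04314629  0.01060686  1.06890245
  0.36195355]
([-0.1222, -0.055, -0.0096], [0.18, 0.1, -1.33])
([-0.2321, -0.1551, -0.0397], [0.18, 0.1, -1.33])
```

play_rows([
  [0.085, [-0.04, -0.02, -0.005], [0, 0, -1]],
  [0.085, [-0.08, -0.04, -0.01], [0, 0, -1.33]],
  [0.085, [-0.122, -0.055, -0.01], [0, 0, -1.33]],
  [0.085, [-0.16, -0.085, -0.015], [0, 0, -1.33]],
  [0.085, [-0.195, -0.105, -0.02], [0, 0, -1.33]],
  [0.085, [-0.232, -0.13, -0.02], [0, 0, -1.33]],
  [0.085, [-0.232, -0.13, -0.02], [0, 0, -1.33]],
  [0.085, [-0.232, -0.13, -0.02], [0, 0, -1.33]],
  [0.085, [-0.232, -0.13, -0.02], [0, 0, -1.33]],
  [0.085, [-0.232, -0.13, -0.02], [0, 0, -1.33]],
])

```text
time: 3.75
position: [428.5, 215.7, 358.9]
tcp_rot: [0.035, 0.999, 0.0, -0.0]
wrist_force: [-0.3, 0.2, -0.3]
grip_width: 84.7
grip_force: 0.0
```

```bash
python3 - <<'E'
from h import *
c=wcam('w1'); s=robot.sense();print(s['time'],s['position'])
im=cv2.imread('w1.png' if 0 else 'pics/w1.png');cv2.imwrite('pics/w1b.png',cv2.resize(im,(800,500)))
for l in ['crank_handle','pawl_lever','jaw_face','slat','frame','clamp']:
    print(l,[(np.round(x['location']).tolist(),round(x['score'],2)) for x in boxes_of(l,'wrist')[:2]])
E
```

```text
3.8 [428.58543498 215.60709634 358.94258738]
crank_handle [([489.0, 296.0, 103.0], 0.61)]
pawl_lever [([522.0, 227.0, 134.0], 0.62), ([477.0, -138.0, 18.0], 0.62)]
jaw_face [([522.0, 143.0, 85.0], 0.7)]
slat [([479.0, 44.0, 69.0], 0.76)]
frame [([478.0, 45.0, 67.0], 0.68)]
clamp [([498.0, 171.0, 78.0], 0.93)]
```

View pics/w1b.png

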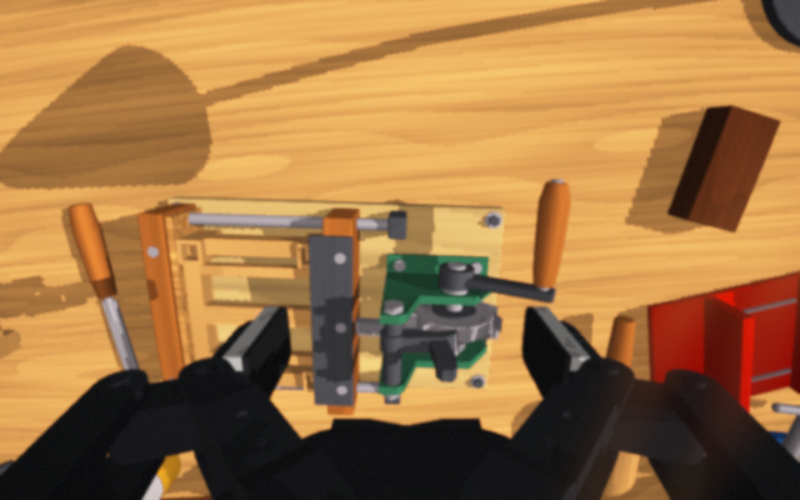

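The wrist view shows the crank handle from (555,183) to (543,290), the lever top near (446,372), the base's edge corners at (172,200) and (502,208), and the chisel at the left. I'll fit the clamp pose to all the views.

```bash
cat > fit.py <<'E'
from h import *
from scipy.optimize import least_squares
s,d,w=ld('cam_scene'),ld('cam_side'),ld('w1')
C=lambda x,y:(280+x/5,150+y*97/300); E=lambda x,y:(260+x/5,190+(y-300)/3); W=lambda x,y:(x*.8,y*.8)
def rm(t):a=t[2];return np.array([[np.cos(a),-np.sin(a)],[np.sin(a),np.cos(a)]])
def cw(t,p): return np.r_[rm(t)@np.array(p[:2])+t[:2],p[2]]
def pts(t):
    h=t[3]+80*np.cos(np.radians(25)-.01);z=72+80*np.sin(np.radians(25)-.01)
    yield from [(w,W(172,199),(-110,-180,20)),(w,W(503,207),(-110,180,20)),(s,C(183,283),(110,-180,20)),(s,C(668,212),(110,180,20)),
     (d,E(120,557),(110,180,20)),(d,E(480,575),(-110,180,20)),
     (w,W(556,181),(-146,h,z)),(w,W(543,290),(-58,h,z)),(d,E(547,522),(-146,h,z)),(d,E(378,514),(-58,h,z)),
     (w,W(446,372),(t[5],t[4],175)),(s,C(515,55),(t[5],t[4],175)),(d,E(328,397),(t[5],t[4],175))]
f=lambda t:np.concatenate([proj(c,cw(t,p))-uv for c,uv,p in pts(t)])
r=least_squares(f,[530,120,-.07,110,90,0],loss='soft_l1',x_scale=[1,1,.01,1,1,1])
t=r.x
if __name__=='__main__':
    print(t,np.degrees(t[2]));print(np.round(f(t).reshape(-1,2),1).tolist())
    h=t[3]+80*np.cos(np.radians(25)-.01)
    print('handle',cw(t,(-102,h,105.8)),'shaft',cw(t,(-102,t[3],72)),'levergrip',cw(t,(t[5],t[4],160)),'pivot',cw(t,(t[5],t[4]-42,124)))
    print('lever tri',tri([(w,W(446,372)),(s,C(515,55)),(d,E(328,397))]))
    print('hand out',tri([(w,W(556,181)),(d,E(547,522))]),'in',tri([(w,W(543,290)),(d,E(378,514))]))
    print('corner',tri([(w,W(503,207)),(d,E(480,575))]))
E
python3 fit.py
```

```text
[ 5.29211518e+02  1.29782973e+02 -9.58875039e-02  1.25454961e+02
  1.08673765e+02 -1.17071678e+01] -5.4939492826652065
[[-6.0, -0.1], [1.3, 0.1], [-0.4, 1.8], [0.8, -1.1], [-2.2, -1.3], [-0.6, 0.7], [-0.3, 0.4], [0.2, -6.0], [-1.2, 0.4], [1.0, -0.0], [0.3, 0.2], [-1.0, -2.5], [0.0, -1.0]]
handle [446.66487154 336.93166467 105.8       ] shaft [439.69121125 264.42717778  72.        ] levergrip [527.96262431 239.07837686 160.        ] pivot [523.94151772 197.27131165 124.        ]
lever tri (array([530.78991128, 239.25099864, 169.33801004]), [np.float64(0.5043250784537421), np.float64(3.1426192050447455), np.float64(3.3164985185638103)])
hand out (array([400.89012846, 340.85761808, 106.78097003]), [np.float64(1.3846764459162584), np.float64(1.384676445916117)]) in (array([495.11854511, 332.63142245, 105.67474197]), [np.float64(1.9880796843580328), np.float64(1.9880796843579807)])
corner (array([435.8632158 , 317.48239025,  21.26283703]), [np.float64(0.5918225967323404), np.float64(0.591822596732401)])
```

```bash
python3 - <<'E'
from h import *
for p in [(440,337.4,240),(440,337.4,158)]: print(go(p,down(175)))
E
```

```text
([-0.0019, 0.1231, 0.119], [0.01, 0.01, 0.91])
([-0.0019, 0.1231, 0.201], [0.01, 0.01, 0.91])
```

play_rows([
  [0.055, [0, 0.04, 0.03], [0, 0, 0.5]],
  [0.055, [-0.001, 0.08, 0.06], [0, 0, 0.9]],
  [0.055, [-0.002, 0.123, 0.085], [0, 0, 0.9]],
  [0.055, [-0.002, 0.123, 0.12], [0, 0, 0.9]],
  [0.055, [-0.002, 0.123, 0.15], [0, 0, 0.9]],
  [0.055, [-0.002, 0.123, 0.18], [0, 0, 0.9]],
  [0.055, [-0.002, 0.123, 0.201], [0, 0, 0.9]],
  [0.055, [-0.002, 0.123, 0.201], [0, 0, 0.9]],
  [0.0, [-0.002, 0.123, 0.201], [0, 0, 0.9]],
  [0.0, [-0.002, 0.123, 0.201], [0, 0, 0.9]],
], newtons=80)

```text
time: 5.1
position: [441.2, 337.7, 159.4]
tcp_rot: [0.044, 0.999, 0.001, 0.001]
wrist_force: [0.1, 0.3, 0.5]
grip_width: 26.4
grip_force: 0.0
```

play_rows([
  [0.0, [0, 0, 0], [0, 0, 0]],
  [0.0, [0, 0, 0], [0, 0, 0]],
  [0.0, [0, 0, 0], [0, 0, 0]],
  [0.0, [0, 0.001, 0.003], [0, 0, 0]],
  [0.0, [0, 0.002, 0.006], [0, 0, 0]],
  [0.0, [0, 0.004, 0.009], [0, 0, 0]],
  [0.0, [0, 0.005, 0.012], [0, 0, 0]],
  [0.0, [0, 0.005, 0.014], [0, 0, 0]],
  [0.0, [0, 0.005, 0.014], [0, 0, 0]],
  [0.0, [0, 0.005, 0.014], [0, 0, 0]],
])

```text
time: 6.1
position: [441.7, 342.2, 146.4]
tcp_rot: [0.044, 0.999, 0.001, 0.001]
wrist_force: [-3.5, -4.8, 14.8]
grip_width: 21.7
grip_force: 79.1
```

```bash
python3 - <<'E'
from h import *
for p in [(441.7,342.2,231),(533,270,231)]: print(go(p,down(175)))
E
```

```text
([-0.0002, 0.0001, -0.0846], [0.08, 0.12, -0.06])
([-0.0975, -0.0638, -0.0845], [0.08, 0.12, -0.06])
```

play_rows([
  [0.06, [0, 0, -0.001], [0, 0, 0]],
  [0.06, [0, 0, -0.001], [0, 0, 0]],
  [0.06, [0, 0, -0.02], [0, 0, 0]],
  [0.06, [0, 0, -0.055], [0, 0, 0]],
  [0.0, [0, 0, -0.085], [0, 0, 0]],
  [0.0, [-0.03, -0.02, -0.085], [0, 0, 0]],
  [0.0, [-0.065, -0.042, -0.085], [0, 0, 0]],
  [0.0, [-0.098, -0.064, -0.085], [0, 0, 0]],
  [0.0, [-0.098, -0.064, -0.085], [0, 0, 0]],
  [0.0, [-0.098, -0.064, -0.085], [0, 0, 0]],
])

```text
time: 7.1
position: [533.5, 268.6, 228.5]
tcp_rot: [0.045, 0.999, -0.0, -0.0]
wrist_force: [-0.1, 0.9, 0.4]
grip_width: 0.1
grip_force: 0.0
```

```bash
python3 - <<'E'
from h import *
s=robot.sense();print(s['time'],s['position'],s['grip_width'],s['wrist_force'])
a,b=camera('scene'),camera('side');c=camera('wrist')
u=cv2.resize(a['frame'][110:230,300:460],(400,300),interpolation=2);v=cv2.resize(b['frame'][190:310,250:410],(400,300),interpolation=2)
cv2.imwrite('pics/p1.png',np.vstack([np.hstack([u,v])[:,:,::-1],cv2.resize(c['frame'][150:,:],(800,300))[:,:,::-1]]))
print([(np.round(x['location']).tolist(),round(x['score'],2)) for x in boxes_of('crank_handle','side')[:2]])
E
```

```text
7.1 [533.45391041 268.57545198 228.52778213] 0.06141006213156378 [-0.12321806  0.87177253  0.36427591]
[([494.0, 294.0, 96.0], 0.55), ([493.0, 28.0, 68.0], 0.4)]
```

View pics/p1.png

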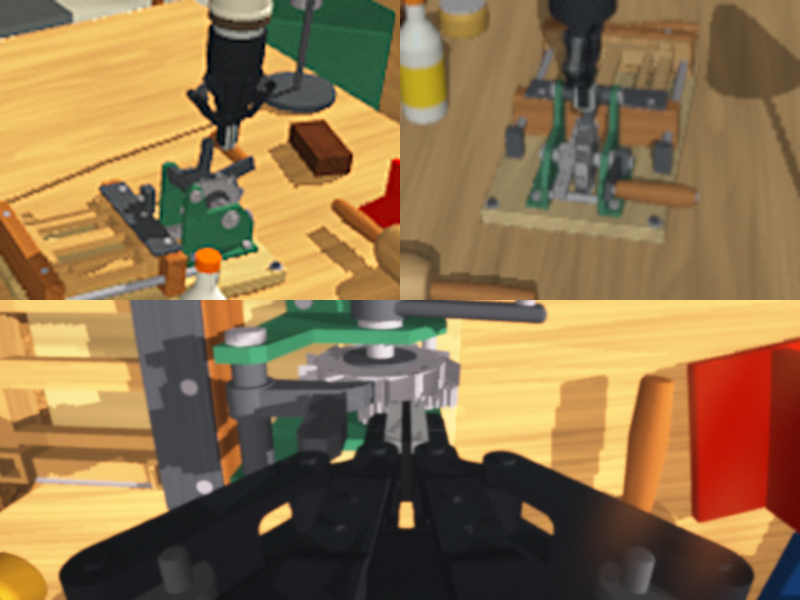

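Top left and bottom show the closed fingers just on the +y side of the pawl lever, whose tab is at (320,435) in the lower panel; they are in line to push it. The crank has wound on, with the handle at (655,192).

play_rows([
  [0.0, [0, -0.005, -0.002], [0, 0, 0]],
  [0.0, [0, -0.0104, -0.0045], [0, 0, 0]],
  [0.0, [0, -0.0175, -0.0127], [0, 0, 0]],
  [0.0, [0, -0.0258, -0.0195], [0, 0, 0]],
  [0.0, [0, -0.0351, -0.0247], [0, 0, 0]],
  [0.0, [0, -0.0453, -0.0282], [0, 0, 0]],
  [0.0, [0, -0.0559, -0.0299], [0, 0, 0]],
  [0.0, [0, -0.0666, -0.0298], [0, 0, 0]],
  [0.0, [0, -0.0666, -0.0298], [0, 0, 0]],
  [0.0, [0, -0.0666, -0.0298], [0, 0, 0]],
])

```text
time: 8.3
position: [528.0, 201.9, 260.2]
tcp_rot: [0.045, 0.999, 0.0, 0.001]
wrist_force: [-0.7, -0.5, 6.7]
grip_width: 0.1
grip_force: 2.6
```

```bash
python3 - <<'E'
from h import *
a,b=camera('scene'),camera('side');c=camera('wrist')
u=cv2.resize(a['frame'][110:230,300:460],(400,300),interpolation=2);v=cv2.resize(b['frame'][190:310,250:410],(400,300),interpolation=2)
cv2.imwrite('pics/p2.png',np.vstack([np.hstack([u,v])[:,:,::-1],cv2.resize(c['frame'][150:,:],(800,300))[:,:,::-1]]))
E
```

```text
(no output)
```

View pics/p2.png

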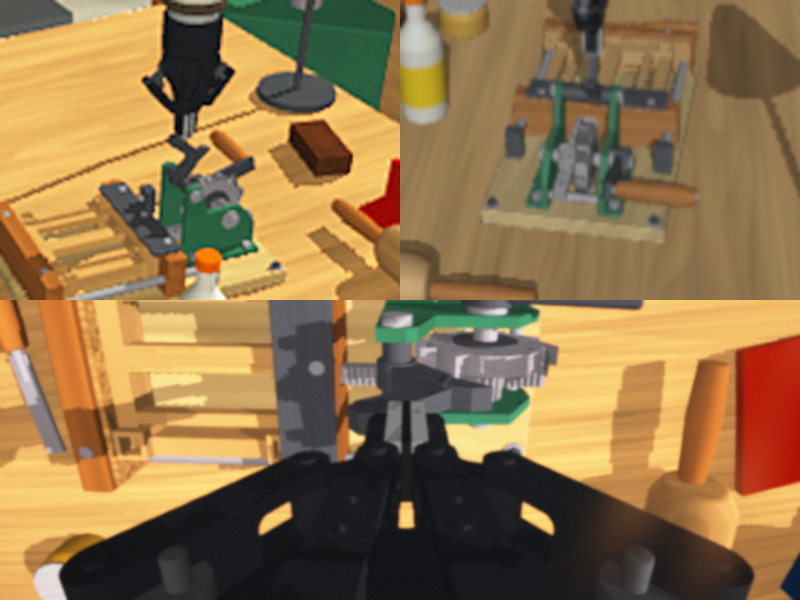

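The pawl is lifted about 55 degrees, with the lever tilted towards -y under the fingertips. I'll continue round.

play_rows([
  [0.0, [0, -0.0106, 0.002], [0, 0, 0]],
  [0.0, [0, -0.0206, 0.0058], [0, 0, 0]],
  [0.0, [0, -0.0298, 0.0113], [0, 0, 0]],
  [0.0, [0, -0.038, 0.0184], [0, 0, 0]],
  [0.0, [0, -0.043, 0.024], [0, 0, 0]],
  [0.0, [0, -0.043, 0.024], [0, 0, 0]],
  [0.0, [0, -0.043, 0.024], [0, 0, 0]],
  [0.0, [0, -0.02, -0.01], [0, 0, 0]],
  [0.0, [0.03, 0.02, -0.01], [0, 0, 0]],
  [0.0, [0.06, 0.05, -0.01], [0, 0, 0]],
])

```text
time: 9.45
position: [472.2, 259.0, 269.9]
tcp_rot: [0.045, 0.999, 0.001, 0.001]
wrist_force: [-0.8, 0.9, 0.3]
grip_width: -0.3
grip_force: 0.0
```

```bash
python3 - <<'E'
from h import *
s=robot.sense();print(s['position'])
a,b=camera('scene'),camera('side');c=camera('wrist')
u=cv2.resize(a['frame'][110:230,300:460],(400,300),interpolation=2);v=cv2.resize(b['frame'][190:310,250:410],(400,300),interpolation=2)
cv2.imwrite('pics/p3.png',np.vstack([np.hstack([u,v])[:,:,::-1],cv2.resize(c['frame'][150:,:],(800,300))[:,:,::-1]]))
# handle now, wound on 9.7deg
ang=np.radians(25)-.17
for an in [ang]: print('handle z',72+80*np.sin(an),'dy',80*(np.cos(an)-np.cos(np.radians(25))))
print(go((441.7,342.2,270),down(175)),go((441.7,342.2,146.4),down(175)))
E
```

```text
[472.18359802 259.03470484 269.8912916 ]
handle z 93.05558724806878 dy 4.674792982247089
([0.0342, 0.0792, -0.0012], [0.01, -0.06, 0.32]) ([0.0341, 0.0792, 0.1224], [0.01, -0.06, 0.32])
```

View pics/p3.png

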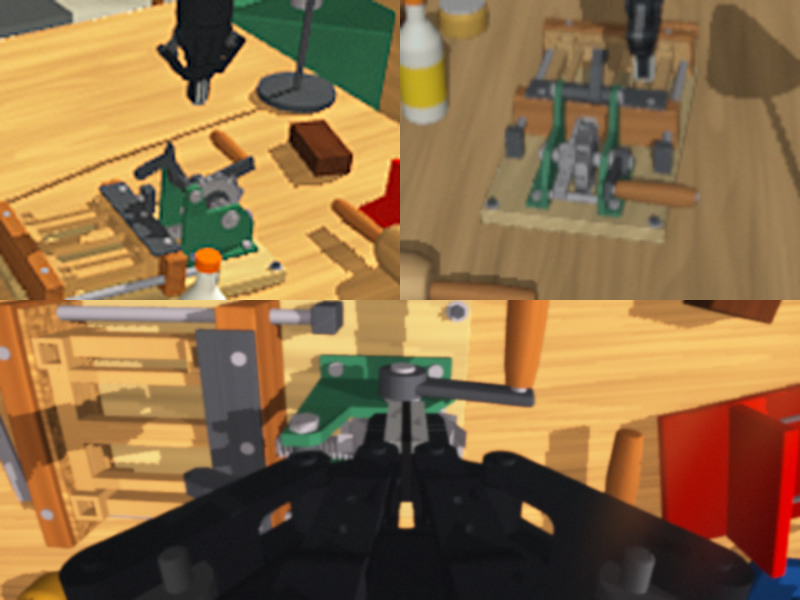

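The pawl lies thrown back over towards the jaw, with the lever at (152,168) in the upper-left panel and the nose up. Next I'll re-grip the handle.

play_rows([
  [0.055, [0.017, 0.04, 0], [0, 0, 0.3]],
  [0.055, [0.034, 0.079, 0], [0, 0, 0.3]],
  [0.055, [0.034, 0.079, 0.03], [0, 0, 0.3]],
  [0.055, [0.034, 0.079, 0.065], [0, 0, 0.3]],
  [0.055, [0.034, 0.079, 0.1], [0, 0, 0.3]],
  [0.055, [0.034, 0.079, 0.12], [0, 0, 0.3]],
  [0.055, [0.034, 0.079, 0.12], [0, 0, 0.3]],
  [0.0, [0.034, 0.079, 0.12], [0, 0, 0.3]],
  [0.0, [0.034, 0.079, 0.12], [0, 0, 0.3]],
  [0.0, [0.034, 0.079, 0.12], [0, 0, 0.3]],
], newtons=80)

```text
time: 10.6
position: [446.1, 341.5, 150.7]
tcp_rot: [0.047, 0.999, 0.002, 0.002]
wrist_force: [1.0, 2.1, -0.2]
grip_width: 21.6
grip_force: 78.3
```

play_rows([
  [0.0, [0, -0.0028, -0.0082], [0, 0, 0]],
  [0.0, [0, -0.0064, -0.0162], [0, 0, 0]],
  [0.0, [0, -0.0109, -0.0236], [0, 0, 0]],
  [0.0, [0, -0.0159, -0.0303], [0, 0, 0]],
  [0.0, [0, -0.0216, -0.0364], [0, 0, 0]],
  [0.0, [0, -0.0279, -0.0419], [0, 0, 0]],
  [0.0, [0, -0.0348, -0.0467], [0, 0, 0]],
  [0.0, [0, -0.0421, -0.0508], [0, 0, 0]],
  [0.0, [0, -0.0498, -0.0541], [0, 0, 0]],
  [0.0, [0, -0.0578, -0.0565], [0, 0, 0]],
])

```text
time: 11.6
position: [440.3, 286.8, 207.2]
tcp_rot: [0.045, 0.999, 0.004, 0.002]
wrist_force: [2.1, 12.1, -6.4]
grip_width: 21.7
grip_force: 79.2
```

play_rows([
  [0.0, [0, -0.0083, -0.0016], [0, 0, 0]],
  [0.0, [0, -0.018, -0.0024], [0, 0, 0]],
  [0.0, [0, -0.0278, -0.002], [0, 0, 0]],
  [0.0, [0, -0.0374, -0.0003], [0, 0, 0]],
  [0.0, [0, -0.0468, 0.0024], [0, 0, 0]],
  [0.0, [0, -0.0557, 0.0063], [0, 0, 0]],
  [0.0, [0, -0.0641, 0.0113], [0, 0, 0]],
  [0.0, [0, -0.0719, 0.0172], [0, 0, 0]],
  [0.0, [0, -0.0779, 0.023], [0, 0, 0]],
  [0.0, [0, -0.0816, 0.0273], [0, 0, 0]],
])

```text
time: 12.6
position: [431.8, 202.7, 180.5]
tcp_rot: [0.046, 0.999, 0.001, 0.001]
wrist_force: [-8.7, 7.6, 27.1]
grip_width: 21.4
grip_force: 83.6
```

play_rows([
  [0.0, [0, 0.002, -0.002], [0, 0, 0]],
  [0.0, [0, 0.002, -0.002], [0, 0, 0]],
  [0.065, [0, 0.002, -0.002], [0, 0, 0]],
  [0.065, [0, 0.002, -0.002], [0, 0, 0]],
  [0.065, [0, 0.002, -0.03], [0, 0, 0]],
  [0.085, [0, 0.002, -0.07], [0, 0, 0]],
  [0.085, [0, -0.03, -0.11], [0, 0, 0]],
  [0.085, [0.01, -0.07, -0.14], [0, 0, 0]],
  [0.085, [0.015, -0.11, -0.15], [0, 0, 0]],
  [0.085, [0.015, -0.14, -0.15], [0, 0, 0]],
])

```text
time: 13.6
position: [404.1, 61.2, 330.2]
tcp_rot: [0.047, 0.999, 0.0, 0.002]
wrist_force: [0.6, 0.5, 0.7]
grip_width: 85.2
grip_force: 0.0
```

```bash
python3 - <<'E'
from h import *
c=wcam('w2'); s=robot.sense();print(s['time'],s['position'],s['wrist_force'])
a=camera('scene');cv2.imwrite('pics/w2b.png',np.vstack([cv2.resize(c['frame'],(800,500)),np.hstack([cv2.resize(a['frame'][130:250,180:300],(200,100)),cv2.resize(a['frame'][140:230,290:430],(600,100))])])[:,:,::-1])
for l in ['crank_handle','jaw_face','slat','frame','pawl_lever']:
    print(l,[(np.round(x['location']).tolist(),round(x['score'],2)) for x in boxes_of(l,'wrist')[:2]])
E
```

```text
13.65 [403.42119183  56.65235342 329.17390009] [-1.56666369e+00 -4.20595621e+00 -1.62439043e-03]
crank_handle [([478.0, 212.0, 121.0], 0.93)]
jaw_face [([483.0, 159.0, 85.0], 0.74)]
slat [([512.0, 62.0, 70.0], 0.74), ([483.0, 158.0, 87.0], 0.42)]
frame [([516.0, 62.0, 64.0], 0.83), ([484.0, 146.0, 76.0], 0.55)]
pawl_lever [([514.0, 138.0, 152.0], 0.78), ([514.0, 56.0, 68.0], 0.22)]
```

View pics/w2b.png

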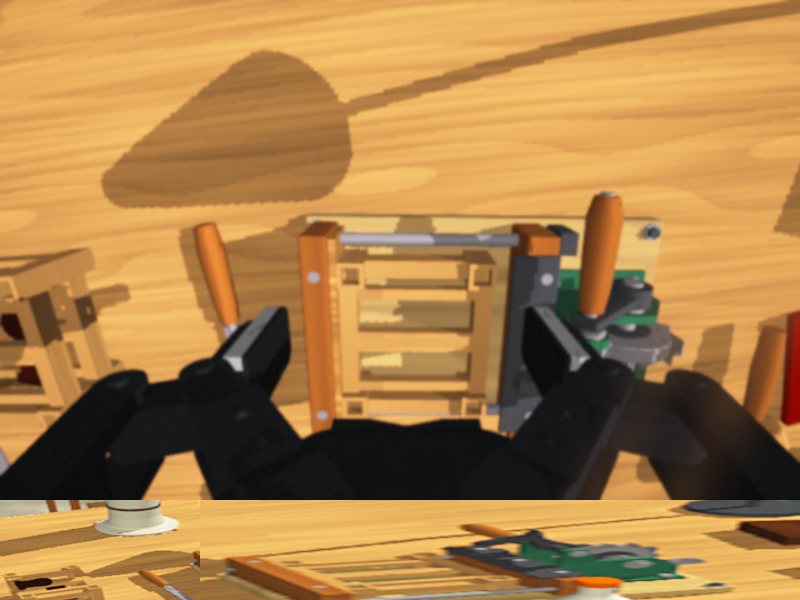

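The jaw is wound open and the handle is over on the -y side at (602,250). The loose frame's posts are near (352,270), (481,272), (352,408) and (473,407), with the middle slat at row 341.

```bash
python3 - <<'E'
from h import *
w=ld('w2')
P=[atz(w,(u*.8,v*.8),76) for u,v in [(340,262),(495,262),(340,418),(488,416)]]
print(np.round(P),np.mean(P,0)); sl=[atz(w,(u*.8,341*.8),68) for u in (360,470)];print(np.round(sl))
s=robot.sense();print(s['joint_pos'],s['position'])
# frame relative to clamp estimate
import fit;t=fit.t
for p in [np.mean(P,0)]: print(fit.rm(t).T@(p[:2]-t[:2]))
print(go((515,60,250),down(-95)))
E
```

```text
[[435.   2.  76.]
 [447. 135.  76.]
 [594. -21.  76.]
 [606. 124.  76.]] [520.47290906  60.0744375   76.        ]
[[516.   8.  68.]
 [526. 111.  68.]]
[-2.27029952e-01  4.07651664e-03  3.23599299e-03  2.09675746e+00
 -3.24025660e-04  1.04111643e+00  1.25628548e+00] [403.8820149   64.47136849 327.6703874 ]
[ -2.02452714 -70.22495664]
([-0.1111, 0.0056, 0.0776], [0.03, -0.01, -90.21])
```

play_rows([
  [0.045, [-0.012, 0.012, 0], [0, 0, 8.5]],
  [0.045, [-0.025, 0.025, 0], [0, 0, 17]],
  [0.045, [-0.04, 0.035, 0], [0, 0, 25.5]],
  [0.045, [-0.05, 0.047, 0], [0, 0, 34]],
  [0.045, [-0.065, 0.06, 0], [0, 0, 42.5]],
  [0.045, [-0.08, 0.07, 0], [0, 0, 51]],
  [0.045, [-0.09, 0.08, 0], [0, 0, 59.5]],
  [0.045, [-0.1, 0.09, 0], [0, 0, 68]],
  [0.045, [-0.11, 0.1, 0], [0, 0, 76.5]],
  [0.045, [-0.114, 0.104, 0], [0, 0, 84]],
])

```text
time: 14.95
position: [527.5, 159.0, 327.0]
tcp_rot: [0.704, 0.71, -0.0, -0.0]
wrist_force: [0.7, 0.1, -0.0]
grip_width: 45.2
grip_force: 0.0
```

```bash
python3 - <<'E'
from h import *
s=robot.sense();print(s['time'],s['position'],s['joint_pos'][6])
print(go((530.7,176.6,330),down(85)))
E
```

```text
14.95 [527.45764524 158.98372861 327.00820676] -0.3111337794314802
([0.0176, 0.0034, -0.003], [-0.05, -0.02, 5.54])
```

play_rows([
  [0.045, [0.01, 0.003, -0.003], [0, 0, 3]],
  [0.045, [0.018, 0.003, -0.003], [0, 0, 5.5]],
  [0.045, [0.018, 0.003, -0.003], [0, 0, 5.5]],
  [0.045, [0.018, 0.003, -0.003], [0, 0, 5.5]],
  [0.045, [0.018, 0.003, -0.003], [0, 0, 5.5]],
  [0.045, [0.018, 0.003, -0.003], [0, 0, 5.5]],
  [0.045, [0.018, 0.003, -0.003], [0, 0, 5.5]],
  [0.045, [0.018, 0.003, -0.003], [0, 0, 5.5]],
  [0.045, [0.018, 0.003, -0.003], [0, 0, 5.5]],
  [0.045, [0.018, 0.003, -0.003], [0, 0, 5.5]],
])

```text
time: 15.95
position: [529.8, 174.2, 331.0]
tcp_rot: [0.736, 0.677, 0.0, 0.0]
wrist_force: [-0.6, -0.1, 0.7]
grip_width: 44.9
grip_force: 0.0
```

```bash
cat >> h.py <<'E'
def ortho(c,centre,yaw,z,half=(110,110),res=1.0):
    "rectified grey patch in plane z; rows along local x, cols along local y"
    xs=np.arange(-half[0],half[0]+.1,res);ys=np.arange(-half[1],half[1]+.1,res)
    X,Y=np.meshgrid(xs,ys,indexing='ij');a=np.radians(yaw)
    P=np.stack([centre[0]+np.cos(a)*X-np.sin(a)*Y,centre[1]+np.sin(a)*X+np.cos(a)*Y,0*X+z],-1).reshape(-1,3)
    T=c['camera_from_world'];m=cv2.projectPoints(P,cv2.Rodrigues(T[:3,:3])[0],T[:3,3],c['mtx'],c['D'])[0].reshape(*X.shape,2).astype(np.float32)
    return cv2.remap(c['frame'],m[...,0],m[...,1],cv2.INTER_LINEAR)
E
python3 - <<'E'
from h import *
s0=robot.sense();c=wcam('a0');s=robot.sense();print(s0['time'],s0['position'],s['position'],s0['tcp_rot'])
for l in ['slat','frame']: print(l,[(np.round(x['location']).tolist(),round(x['score'],2)) for x in boxes_of(l,'wrist')[:2]])
o=ortho(c,(520.5,60),-5,68);g=o.astype(float).mean(2)
print('slat profile x -60..60 at cols y=-35..35'); 
for y0 in (-40,0,30): print(y0,np.round(g[50:171:2,110+y0:120+y0].mean(1)).astype(int).tolist())
cv2.imwrite('pics/o0.png',np.hstack([o,ortho(c,(520.5,60),-5,76)])[:,:,::-1])
E
```

```text
15.95 [529.75264839 174.23323576 330.95400529] [529.72501372 174.26319766 330.95042481] [7.36257724e-01 6.76701232e-01 7.61779707e-05 5.86231664e-06]
slat [([525.0, 74.0, 68.0], 0.82)]
frame [([521.0, 73.0, 66.0], 0.56)]
slat profile x -60..60 at cols y=-35..35
-40 [74, 87, 99, 105, 119, 148, 157, 158, 156, 137, 128, 149, 154, 138, 125, 127, 126, 121, 121, 139, 162, 167, 166, 162, 157, 157, 162, 162, 161, 164, 163, 165, 166, 164, 166, 167, 147, 132, 133, 135, 129, 126, 132, 134, 125, 123, 123, 124, 126, 128, 129, 120, 125, 153, 159, 158, 155, 127, 101, 128, 135]
0 [12, 12, 22, 74, 121, 160, 171, 172, 171, 159, 116, 110, 115, 119, 124, 124, 122, 118, 114, 126, 155, 163, 162, 159, 152, 140, 147, 165, 169, 166, 163, 164, 165, 165, 172, 175, 160, 138, 135, 135, 135, 132, 131, 129, 129, 129, 129, 132, 158, 183, 190, 182, 142, 162, 171, 171, 150, 69, 18, 15, 16]
30 [23, 15, 19, 69, 115, 150, 170, 171, 171, 165, 125, 108, 114, 119, 124, 126, 124, 121, 117, 114, 115, 116, 115, 108, 103, 100, 117, 152, 161, 164, 166, 167, 167, 165, 170, 167, 142, 133, 134, 135, 135, 135, 133, 131, 130, 130, 130, 129, 130, 131, 133, 133, 119, 150, 169, 170, 137, 52, 15, 20, 32]
```

```bash
python3 - <<'E'
from h import *
c=ld('a0')
o=ortho(c,(522.7,60),-5,76);g=o.astype(float).mean(2)
for a,b in ((-80,-56),(56,80)):
    print(a,'y -100..100',np.round(g[110+a:110+b,10:211:2].mean(0)).astype(int).tolist())
for a,b in ((-66,-50),(50,66)):
    print(a,'x -100..100',np.round(g[10:211:2,110+a:110+b].mean(1)).astype(int).tolist())
E
```

```text
-80 y -100..100 [29, 27, 26, 25, 25, 26, 29, 30, 30, 40, 63, 88, 111, 123, 125, 125, 131, 132, 125, 116, 111, 108, 106, 94, 86, 89, 97, 95, 86, 80, 77, 73, 65, 58, 48, 39, 34, 31, 28, 28, 27, 28, 31, 31, 29, 27, 27, 30, 36, 37, 36, 35, 35, 35, 37, 41, 46, 53, 58, 64, 69, 76, 81, 87, 92, 98, 102, 104, 107, 114, 119, 123, 129, 135, 147, 160, 133, 108, 112, 111, 109, 109, 108, 111, 116, 107, 81, 79, 82, 84, 81, 60, 53, 53, 52, 52, 52, 51, 53, 55, 65]
56 y -100..100 [34, 33, 32, 32, 34, 34, 34, 34, 34, 41, 64, 91, 103, 104, 104, 110, 111, 106, 102, 97, 90, 83, 78, 75, 78, 83, 80, 73, 67, 64, 60, 55, 51, 48, 45, 42, 38, 35, 31, 29, 26, 25, 24, 24, 23, 25, 28, 46, 61, 64, 65, 67, 67, 67, 66, 70, 76, 80, 86, 92, 99, 103, 107, 111, 113, 112, 113, 113, 114, 124, 133, 137, 151, 165, 165, 150, 130, 120, 119, 117, 116, 115, 132, 146, 131, 85, 77, 79, 82, 80, 75, 73, 73, 73, 75, 75, 74, 78, 81, 83, 82]
-66 x -100..100 [35, 34, 35, 34, 35, 35, 35, 34, 34, 34, 34, 35, 38, 57, 92, 127, 141, 143, 143, 149, 164, 153, 117, 132, 156, 161, 161, 162, 163, 163, 164, 164, 163, 164, 164, 164, 164, 162, 160, 158, 160, 161, 161, 160, 161, 162, 162, 160, 160, 160, 160, 161, 162, 161, 159, 158, 158, 158, 159, 159, 159, 158, 158, 159, 158, 156, 156, 157, 157, 158, 158, 158, 157, 157, 158, 157, 147, 136, 160, 156, 132, 131, 128, 109, 78, 53, 37, 35, 34, 34, 35, 35, 34, 34, 35, 35, 34, 35, 34, 35, 34]
50 x -100..100 [160, 158, 159, 160, 163, 130, 109, 110, 106, 97, 111, 135, 126, 96, 104, 113, 114, 114, 115, 115, 120, 133, 124, 98, 108, 117, 117, 118, 119, 114, 110, 115, 118, 120, 121, 121, 120, 118, 116, 116, 117, 108, 73, 58, 60, 60, 59, 59, 95, 124, 127, 126, 119, 115, 116, 117, 115, 116, 116, 116, 117, 116, 116, 116, 117, 118, 118, 118, 119, 120, 114, 112, 125, 126, 126, 121, 108, 94, 91, 119, 131, 121, 122, 124, 124, 124, 122, 105, 125, 166, 151, 105, 104, 110, 110, 107, 113, 118, 116, 113, 114]
```

View pics/o0.png

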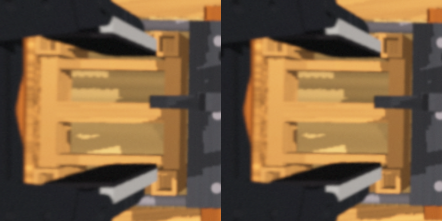

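The rectified view shows the frame's two +y posts with sockets (right-hand patch, (391,43) and (391,182)), the middle slat at row 112, and the thrown-back lever over its +y end. That puts the frame's centre at about (523,62). I'll go down over the slat now.

```bash
python3 - <<'E'
from h import *
for z in (220,140,118): print(go((523,62,z),down(85)))
E
```

```text
([-0.1125, 0.0028, 0.1109], [-0.0, -0.0, 0.18])
([-0.1125, 0.0028, 0.1909], [-0.0, -0.0, 0.18])
([-0.1125, 0.0028, 0.2129], [-0.0, -0.0, 0.18])
```

play_rows([
  [0.045, [-0.04, 0.001, 0.01], [0, 0, 0]],
  [0.045, [-0.08, 0.002, 0.04], [0, 0, 0]],
  [0.045, [-0.1125, 0.003, 0.08], [0, 0, 0]],
  [0.045, [-0.1125, 0.003, 0.11], [0, 0, 0]],
  [0.045, [-0.1125, 0.003, 0.135], [0, 0, 0]],
  [0.045, [-0.1125, 0.003, 0.155], [0, 0, 0]],
  [0.045, [-0.1125, 0.003, 0.17], [0, 0, 0]],
  [0.045, [-0.1125, 0.003, 0.18], [0, 0, 0]],
  [0.045, [-0.1125, 0.003, 0.18], [0, 0, 0]],
  [0.045, [-0.1125, 0.003, 0.18], [0, 0, 0]],
])

```text
time: 17.1
position: [523.6, 62.0, 151.3]
tcp_rot: [0.736, 0.677, 0.0, 0.0]
wrist_force: [-0.1, 0.3, -0.5]
grip_width: 45.2
grip_force: 0.0
```

play_rows([
  [0.045, [0, 0, 0.008], [0, 0, 0]],
  [0.045, [0, 0, 0.016], [0, 0, 0]],
  [0.045, [0, 0, 0.024], [0, 0, 0]],
  [0.045, [0, 0, 0.031], [0, 0, 0]],
  [0.045, [0, 0, 0.031], [0, 0, 0]],
  [0.0, [0, 0, 0.031], [0, 0, 0]],
  [0.0, [0, 0, 0.031], [0, 0, 0]],
  [0.0, [0, 0, 0.031], [0, 0, 0]],
  [0.0, [0, 0, 0.031], [0, 0, 0]],
  [0.0, [0, 0, 0.031], [0, 0, 0]],
], newtons=25)

```text
time: 18.1
position: [523.3, 62.2, 120.1]
tcp_rot: [0.736, 0.677, 0.0, -0.0]
wrist_force: [-0.3, 1.5, 0.8]
grip_width: 19.3
grip_force: 24.7
```

```bash
python3 - <<'E'
from h import *
s=robot.sense();print(s['position'],s['tcp_rot'],s['grip_width'],s['wrist_force'],s['ft_torque'])
np.savez('pinch',p=s['position'],q=s['tcp_rot'])
print(go((529.8,174.2,331),down(85)))
E
```

```text
[523.29214681  62.24324211 120.07177902] [ 7.36214973e-01  6.76747712e-01  2.09929901e-04 -5.93859312e-05] 19.25334363731801 [-0.2565502   1.52469309  0.80380944] [ 0.30065485  0.11027077 -0.20077819]
([0.1122, -0.0029, -0.2109], [0.01, -0.02, 0.18])
```

play_rows([
  [0.045, [0, 0, 0], [0, 0, 0]],
  [0.045, [0, 0, 0], [0, 0, 0]],
  [0.045, [0, 0, 0], [0, 0, 0]],
  [0.045, [0, 0, -0.03], [0, 0, 0]],
  [0.045, [0, 0, -0.075], [0, 0, 0]],
  [0.045, [0.03, 0, -0.12], [0, 0, 0]],
  [0.045, [0.07, -0.002, -0.16], [0, 0, 0]],
  [0.045, [0.1, -0.003, -0.2], [0, 0, 0]],
  [0.045, [0.112, -0.003, -0.211], [0, 0, 0]],
  [0.045, [0.112, -0.003, -0.211], [0, 0, 0]],
])

```text
time: 19.1
position: [530.9, 178.2, 334.7]
tcp_rot: [0.734, 0.679, 0.004, 0.001]
wrist_force: [0.5, 0.1, -0.3]
grip_width: 45.0
grip_force: 0.0
```

play_rows([
  [0.045, [0, 0, 0], [0, 0, 0]],
  [0.045, [0, 0, 0], [0, 0, 0]],
  [0.045, [0, 0, 0], [0, 0, 0]],
  [0.045, [0, 0, 0], [0, 0, 0]],
  [0.045, [0, 0, 0], [0, 0, 0]],
  [0.045, [0, 0, 0], [0, 0, 0]],
  [0.045, [0, 0, 0], [0, 0, 0]],
  [0.045, [0, 0, 0], [0, 0, 0]],
  [0.045, [0, 0, 0], [0, 0, 0]],
  [0.045, [0, 0, 0], [0, 0, 0]],
])

```text
time: 20.1
position: [529.7, 173.9, 330.9]
tcp_rot: [0.736, 0.677, 0.0, -0.0]
wrist_force: [0.2, 0.5, 0.1]
grip_width: 45.1
grip_force: 0.0
```

```bash
python3 - <<'E'
from h import *
s0=robot.sense();c=wcam('A');s=robot.sense();print(s0['time'],s0['position'],s['position'])
np.savez('Apose',p=s0['position'],q=s0['tcp_rot'])
for l in ['slat','stack','stack_top']: print(l,[(np.round(x['location']).tolist(),round(x['score'],2)) for x in boxes_of(l,'wrist')[:2]])
# scene/side original: stack position by matching a post-top pattern is coarse: corners by top face colour
for n in ('scene','side'):
    camera(n)
    for l in ['stack_top','stack']: print(n,l,[(np.round(x['location']).tolist(),round(x['score'],2)) for x in boxes_of(l,n)[:3]])
# target pose above stack, guess centre (515,-320)
print(go((525,-205,357),down(85)))
E
```

```text
20.1 [529.66340969 173.8801968  330.93160233] [529.6751071  173.87574529 330.92159347]
slat []
stack []
stack_top []
scene stack_top [([542.0, -359.0, 87.0], 0.71)]
scene stack [([543.0, -356.0, 90.0], 0.93), ([793.0, 60.0, 96.0], 0.69)]
side stack_top [([469.0, -283.0, 66.0], 0.97), ([765.0, 95.0, 89.0], 0.63)]
side stack [([463.0, -284.0, 67.0], 0.95), ([555.0, 179.0, 68.0], 0.39)]
([-0.3779, 0.0272, -0.0261], [0.0, -0.0, 0.18])
```

play_rows([
  [0.045, [-0.045, 0.003, -0.005], [0, 0, 0]],
  [0.045, [-0.092, 0.007, -0.01], [0, 0, 0]],
  [0.045, [-0.14, 0.01, -0.015], [0, 0, 0]],
  [0.045, [-0.188, 0.014, -0.02], [0, 0, 0]],
  [0.045, [-0.235, 0.018, -0.026], [0, 0, 0]],
  [0.045, [-0.283, 0.021, -0.026], [0, 0, 0]],
  [0.045, [-0.33, 0.024, -0.026], [0, 0, 0]],
  [0.045, [-0.36, 0.027, -0.026], [0, 0, 0]],
  [0.045, [-0.378, 0.027, -0.026], [0, 0, 0]],
  [0.045, [-0.378, 0.027, -0.026], [0, 0, 0]],
])

```text
time: 21.6
position: [523.8, -208.8, 356.9]
tcp_rot: [0.738, 0.675, -0.001, 0.001]
wrist_force: [-0.7, -0.1, -0.7]
grip_width: 45.2
grip_force: 0.0
```

play_rows([
  [0.045, [0, 0, 0], [0, 0, 0]],
  [0.045, [0, 0, 0], [0, 0, 0]],
  [0.045, [0, 0, 0], [0, 0, 0]],
  [0.045, [0, 0, 0], [0, 0, 0]],
  [0.045, [0, 0, 0], [0, 0, 0]],
  [0.045, [0, 0, 0], [0, 0, 0]],
  [0.045, [0, 0, 0], [0, 0, 0]],
  [0.045, [0, 0, 0], [0, 0, 0]],
  [0.045, [0, 0, 0], [0, 0, 0]],
  [0.045, [0, 0, 0], [0, 0, 0]],
])

```text
time: 22.6
position: [524.8, -205.2, 356.9]
tcp_rot: [0.736, 0.677, -0.0, -0.0]
wrist_force: [-0.6, -0.9, 0.7]
grip_width: 45.1
grip_force: 0.0
```

```bash
cat > reg.py <<'E'
from h import *
A=ld('A');FC=np.array([523.0,62.0]);FY=-5.0   # nominal frame pose (pinched)
def post(c,cen,yaw,z,sx,h): # ortho patch round nominal +y post (sx=-1/+1)
    a=np.radians(yaw);l=np.array([68*sx,58]);q=np.array(cen)+[np.cos(a)*l[0]-np.sin(a)*l[1],np.sin(a)*l[0]+np.cos(a)*l[1]]
    return q,ortho(c,q,yaw,z,(h,h),.5).astype(np.float32)
def find(B,cen,yaw,h=60,z=102):
    out=[]
    for sx in (-1,1):
        _,T=post(A,FC,FY,76,sx,17);q,S=post(B,cen,yaw,z,sx,h)
        r=cv2.matchTemplate(S.astype(np.uint8),T.astype(np.uint8),cv2.TM_CCOEFF_NORMED);_,m,_,(j,i)=cv2.minMaxLoc(r)
        n=(r.shape[0]-1)/2;d=np.array([i-n,j-n])*.5;a=np.radians(yaw)
        out.append((q+[np.cos(a)*d[0]-np.sin(a)*d[1],np.sin(a)*d[0]+np.cos(a)*d[1]],m,d))
    e=out[1][0]-out[0][0];L=np.linalg.norm(e);y=np.degrees(np.arctan2(e[1],e[0]))
    cc=(out[0][0]+out[1][0])/2-58*np.array([-np.sin(np.radians(y)),np.cos(np.radians(y))])
    return out,L,y,cc
E
python3 - <<'E'
from reg import *
s0=robot.sense();B=wcam('B1');s=robot.sense();print(s0['time'],s0['position'],s['position'],s0['joint_pos'][6])
for l in ['stack_top','stack','slat','frame']: print(l,[(np.round(x['location']).tolist(),round(x['score'],2)) for x in boxes_of(l,'wrist')[:3]])
print('self',find(A,FC,FY,40,76))
for y in (-15,-10,-5,0,5,10): 
    o=find(B,(515,-320),y);print(y,[round(float(x[1]),2) for x in o[0]],[np.round(x[0],1).tolist() for x in o[0]],np.round(o[1],1),np.round(o[2],1),np.round(o[3],1))
E
```

```text
22.6 [ 524.78006469 -205.18166405  356.85750765] [ 524.79899979 -205.16379963  356.87533545] 0.32692103723685845
stack_top [([507.0, -329.0, 86.0], 0.74)]
stack [([509.0, -332.0, 88.0], 0.83)]
slat []
frame [([514.0, -40.0, 62.0], 0.43)]
self ([(array([460.31379361, 125.705883  ]), 0.9999993443489075, array([0., 0.])), (array([595.79627255, 113.85270198]), 0.9999997615814209, array([0., 0.]))], np.float64(136.00000000000006), np.float64(-4.999999999999996), array([523.,  62.]))
-15 [0.27, 0.34] [[490.8, -271.1], [627.2, -289.5]] 137.6 -7.7 [ 551.3 -337.8]
-10 [0.31, 0.35] [[486.1, -270.7], [626.3, -287.8]] 141.2 -7.0 [ 549.2 -336.9]
-5 [0.33, 0.36] [[485.2, -270.7], [625.3, -286.5]] 141.0 -6.4 [ 548.8 -336.2]
0 [0.31, 0.37] [[485.0, -271.0], [624.5, -285.0]] 140.2 -5.7 [ 549.  -335.7]
5 [0.38, 0.4] [[396.1, -235.0], [587.2, -216.3]] 192.0 5.6 [ 497.3 -283.4]
10 [0.36, 0.43] [[392.6, -239.0], [585.9, -209.5]] 195.6 8.7 [ 498.  -281.6]
```

```bash
python3 - <<'E'
from h import *
B=ld('B1');ch=" .:-=+*#%@"
o=ortho(B,(510,-322),0,102,(124,116),1).astype(np.float32)
g=cv2.cvtColor(o.astype(np.uint8),cv2.COLOR_RGB2GRAY);g=cv2.resize(g,None,fx=1/2.5,fy=1/4,interpolation=cv2.INTER_AREA).astype(float)
lo,hi=np.percentile(g,3),np.percentile(g,98)
print('rows x from 386 step 4, cols y from -438 step 2.5')
for i,r in enumerate(g): print('%4d '%(386+4*i)+''.join(ch[int(np.clip((v-lo)/(hi-lo)*9.99,0,9))] for v in r))
E
```

```text
rows x from 386 step 4, cols y from -438 step 2.5
 386                                               :*%%%%%%%%%%%%%%%@@@@@@@@@@@@@@@@@@@@@@@#*+++++
 390                                                .:-*%%%%@@@@@@@@@@@@@@@@@@@@@@@@@@@@@%#+++++++
 394                                                   .+%@@@@@@@@@@@@@@@@@@@@@@@@@@@@@@@%*+++++++
 398                                                    .+%@@@@@@@@@@@@@@@@@@@@@@@@@@@@@@@#+++++++
 402                                                     :*%%%%%%%%%%%%%%%%%%%%%%%%%%%%%%%#*++++++
 406                                                     .+@@@@%%%%%%%%%%%%%%%%%%%@@@@@@@@@#*+++++
 410                                                      .+%@@@@%%%%%%%%%%%%%%@@@@@@@@@@@@@%#****
 414                                                       .:=#%%%%@@%%%%%%%%%%%%@@@@@@@@@@@@@%%%%
 418                                                          .:--=*@%%%%%@@@@@@@@@@@@@@@@@@@@@@@@
 422                                                      :..  ..:-*%%%##%%@@@@@@@@@@@@@@@@@@@@@@@
 426                                                     -*#
[... 4387 characters left out ...]
@@@@@@@
 606                                                ...  ....-+%@@@@@@@@@@@@@@@@@@@@@@@@@@@@@@@@@@
 610                                                    .:-+*%%%%%%%%%%@@@@@@@@@@@@@@@@@@@@@@@@@@@
 614                                                 .:-*%%@@@@@@@@@@@@@@@@@@@@@@@@@@@@@@@@@@@@@@@
 618                                               :=*#%@@@@@@@@@@@@@@@@@@@@@@@@@@@@@@@@@@@@@@@@@@
 622                                              :*%@@@@@@@@@@@@@@@@@@@@@@@@@@@@@@@@@@@@@@@@@@@@@
 626                                             .*@@@@@@@@@@@@@@@@@@@@@@@@@@@@@@@@@@@@@@@@@@@@@@@
 630                                            .+%@@@@@@@@@@@@@@@@@@@@@@@@@@@@@@@@@@@@@@@@@@@@@@@
```

```bash
python3 - <<'E'
from h import *
print(go((491.8,-239.5,357),down(88.2)))
E
```

```text
([-0.037, -0.03, -0.0001], [-0.0, -0.0, -3.02])
```

play_rows([
  [0.045, [-0.012, -0.01, 0], [0, 0, -1]],
  [0.045, [-0.025, -0.02, 0], [0, 0, -2]],
  [0.045, [-0.037, -0.03, 0], [0, 0, -3]],
  [0.045, [-0.037, -0.03, 0], [0, 0, -3]],
  [0.045, [-0.037, -0.03, 0], [0, 0, -3]],
  [0.045, [-0.037, -0.03, 0], [0, 0, -3]],
  [0.045, [-0.037, -0.03, 0], [0, 0, -3]],
  [0.045, [-0.037, -0.03, 0], [0, 0, -3]],
  [0.045, [-0.037, -0.03, 0], [0, 0, -3]],
  [0.045, [-0.037, -0.03, 0], [0, 0, -3]],
])

```text
time: 23.85
position: [492.0, -239.3, 356.8]
tcp_rot: [0.718, 0.696, -0.0, -0.0]
wrist_force: [0.5, 0.3, 0.4]
grip_width: 44.9
grip_force: 0.0
```

```bash
python3 - <<'E'
from reg import *
s0=robot.sense();B=wcam('B2');s=robot.sense();print(s0['time'],s0['position'],s['position'])
for y in (-6,-4,-3,-2,-1,0,2): 
    o=find(B,(491,-351.5),y,35);print(y,[round(float(x[1]),2) for x in o[0]],[np.round(x[0],1).tolist() for x in o[0]],np.round(o[1],1),np.round(o[2],1),np.round(o[3],1))
ch=" .:-=+*#%@"
def asc(T):
    g=cv2.resize(cv2.cvtColor(T.astype(np.uint8),cv2.COLOR_RGB2GRAY),None,fx=1/3,fy=1/6,interpolation=cv2.INTER_AREA).astype(float)
    lo,hi=g.min(),g.max();return [''.join(ch[int((v-lo)/(hi-lo)*9.99)] for v in r) for r in g]
for sx in (-1,1):
    for a,b in zip(asc(post(A,FC,FY,76,sx,30)[1]),asc(post(B,(491,-351.5),-2,102,sx,30)[1])): print(a,' | ',b)
    print()
E
```

```text
23.85 [ 491.95998483 -239.27158048  356.8286713 ] [ 491.88407573 -239.32969899  356.83900633]
-6 [0.38, 0.38] [[425.6, -289.3], [561.6, -292.1]] 136.0 -1.1 [ 492.5 -348.7]
-4 [0.39, 0.41] [[425.7, -289.3], [561.3, -291.8]] 135.7 -1.0 [ 492.5 -348.5]
-3 [0.4, 0.43] [[425.7, -289.5], [561.2, -292.1]] 135.6 -1.1 [ 492.3 -348.8]
-2 [0.4, 0.44] [[425.1, -289.7], [560.6, -291.9]] 135.5 -0.9 [ 491.9 -348.8]
-1 [0.4, 0.44] [[425.1, -289.3], [560.6, -291.7]] 135.5 -1.0 [ 491.8 -348.5]
0 [0.4, 0.45] [[425.0, -289.5], [560.5, -292.0]] 135.5 -1.1 [ 491.7 -348.7]
2 [0.39, 0.46] [[424.8, -289.8], [560.5, -292.0]] 135.7 -1.0 [ 491.7 -348.9]
%%%@@@@@@@@@@@@@@@@@@@@@@@@@@@@@@@@@@@@@  |  %%%%%%%%%%%%%%%%%%%%%%%%%%%%%%%%%%%%%%@@
+*###%%%@@@@@@@@@@@@@@@@@@@@@@@@@@@@@@@@  |  *%@@@@@@@@@@@@@%%%%@@@@@@@@@@@@@@@@@@@@@
.:=++++*###############%%%@@@@@%%%######  |  :=#@@@@@@@@@@@@@@@@@@@@@@@@@@@@@@@@@@@@@
...-=++++++++++++++++++++**#****++-:::::  |  ..-+%@@@@@@@@@@%%%%%%%%%%%@@%%@@@@@@@@@@
....-=+++++++++++++++++++++++++++=-:::::  |  ...:+%@@@@@@@@%%%%@@@@@@@@@@@@@@@@@@@@@@
+=-::====++++++++=================-:
[... 2274 characters left out ...]
%%####%%%%@@
#*=--++**#@@@%#*++++++*%@@#===+++=------  |  #*=-=*##*+++*%@%#***+++++*%@%%%%%%@@@@@@
:...:=+++*%@@@@@@@@@@@@@@@#++***+=------  |  :...-*%#####%%@@@@@@@@@@@@@@%%%%%%%%%%%%
...:=+++++****************+======-------  |  ...-+#%%%%%%%%%%%%%%%%%%%%%%%%%%%%@@@@@@
.:=*%%%%%%%*+++++++++++++++++++==-------  |  .:=*%%%@@@@@@@%@@@@@@@%%%%%%%%%@@@@@@@@@
-+#%%%%%%%%#*++++++++++++++++++==-------  |  -+#%@@@@@@@@@@@@@@@@@@@@@@@@@@@@@@@@@@@@
+***********++++++++++++++++++++==------  |  %%@@@@@@@@@@@@@@@@@@@@@%%%%%%%%@@@@@@@@@
+*******************************++++++++  |  @@%@%%%@%%%%%%@@@%@@@@@@@@@@@@@@@@@@@@@@
****************************************  |  %%%%@%@%%%%%%@@@@@@@@@@@@@@@@@@@@@@@@@@@
```

```bash
cat > reg2.py <<'E'
from reg import *
def gr(T,mode):
    g=cv2.GaussianBlur(cv2.cvtColor(T.astype(np.uint8),cv2.COLOR_RGB2GRAY).astype(np.float32),(0,0),1.5)
    gx,gy=cv2.Sobel(g,cv2.CV_32F,1,0),cv2.Sobel(g,cv2.CV_32F,0,1)
    m=np.hypot(gx,gy)
    return {'mag':np.sqrt(m),'gx':np.cbrt(gx),'gy':np.cbrt(gy)}[mode] if mode!='log' else np.log(g+5)
def find2(B,cen,yaw,mode,t=16,h=26,ABz=(76,102)):
    out=[]
    for sx in (-1,1):
        T=gr(post(A,FC,FY,ABz[0],sx,t)[1],mode);q,S=post(B,cen,yaw,ABz[1],sx,h);S=gr(S,mode)
        r=cv2.matchTemplate(S,T,cv2.TM_CCOEFF_NORMED);_,m,_,(j,i)=cv2.minMaxLoc(r)
        n=(r.shape[0]-1)/2
        f=lambda a,b,c:0 if a+c==2*b else .5*(a-c)/(a-2*b+c)
        di=f(r[i-1,j],r[i,j],r[i+1,j]) if 0<i<len(r)-1 else 0;dj=f(r[i,j-1],r[i,j],r[i,j+1]) if 0<j<len(r)-1 else 0
        out.append((round((i+di-n)*.5,2),round((j+dj-n)*.5,2),round(float(m),2)))
    return out
E
python3 - <<'E'
from reg2 import *
B=ld('B2')
for mode in ('mag','gx','gy','log'):
    for t in (13,15,18):
        print(mode,t,find2(B,(491.8,-348.7),-1,mode,t))
E
```

```text
mag 13 [(np.float32(3.82), 13.0, 0.41), (np.float32(-0.08), np.float32(0.25), 0.45)]
mag 15 [(np.float32(4.22), np.float32(1.32), 0.43), (np.float32(-4.21), np.float32(0.34), 0.42)]
mag 18 [(np.float32(0.56), np.float32(0.68), 0.51), (np.float32(-0.51), np.float32(0.06), 0.53)]
gx 13 [(np.float32(-0.01), np.float32(0.68), 0.51), (np.float32(-0.98), np.float32(0.1), 0.73)]
gx 15 [(np.float32(0.07), np.float32(0.7), 0.56), (np.float32(-1.26), np.float32(0.06), 0.72)]
gx 18 [(np.float32(0.85), np.float32(0.78), 0.55), (np.float32(-1.04), np.float32(0.11), 0.71)]
gy 13 [(np.float32(-0.14), np.float32(0.39), 0.7), (np.float32(-0.06), np.float32(0.71), 0.63)]
gy 15 [(np.float32(-0.01), np.float32(-0.03), 0.68), (np.float32(-0.19), np.float32(0.89), 0.61)]
gy 18 [(np.float32(0.15), np.float32(-0.14), 0.67), (np.float32(-0.28), np.float32(0.17), 0.63)]
log 13 [(np.float32(0.02), np.float32(0.87), 0.38), (np.float32(-0.18), np.float32(0.28), 0.44)]
log 15 [(np.float32(0.3), np.float32(-0.63), 0.39), (np.float32(-0.01), np.float32(0.31), 0.42)]
log 18 [(np.float32(0.82), np.float32(-0.34), 0.52), (np.float32(0.1), np.float32(-0.69), 0.52)]
```

```bash
python3 - <<'E'
from h import *
d=np.load('pinch.npz');Q=R.from_quat(d['q'])
print(d['p'],go((523.3,62.2,240),Q),go(d['p'],Q))
E
```

```text
[523.29214681  62.24324211 120.07177902] ([0.3024, 0.0219, 0.1169], [-0.02, 0.02, 3.01]) ([0.3024, 0.0219, 0.2368], [-0.02, 0.02, 3.01])
```

play_rows([
  [0.045, [0.045, 0.003, 0], [0, 0, 1]],
  [0.045, [0.09, 0.006, 0], [0, 0, 2]],
  [0.045, [0.135, 0.01, 0], [0, 0, 3]],
  [0.045, [0.18, 0.013, 0], [0, 0, 3]],
  [0.045, [0.225, 0.016, 0.02], [0, 0, 3]],
  [0.045, [0.265, 0.019, 0.05], [0, 0, 3]],
  [0.045, [0.29, 0.021, 0.08], [0, 0, 3]],
  [0.045, [0.3024, 0.0219, 0.117], [0, 0, 3]],
  [0.045, [0.3024, 0.0219, 0.14], [0, 0, 3]],
  [0.045, [0.3024, 0.0219, 0.16], [0, 0, 3]],
])

```text
time: 24.9
position: [522.7, 62.9, 195.2]
tcp_rot: [0.736, 0.677, -0.001, -0.0]
wrist_force: [-0.4, 0.4, 0.2]
grip_width: 45.1
grip_force: 0.0
```

play_rows([
  [0.045, [0, 0, 0.01], [0, 0, 0]],
  [0.045, [0, 0, 0.022], [0, 0, 0]],
  [0.045, [0, 0, 0.035], [0, 0, 0]],
  [0.045, [0, 0, 0.048], [0, 0, 0]],
  [0.045, [0, 0, 0.06], [0, 0, 0]],
  [0.045, [0, 0, 0.07], [0, 0, 0]],
  [0.045, [0, 0, 0.0768], [0, 0, 0]],
  [0.045, [0, 0, 0.0768], [0, 0, 0]],
  [0.045, [0, 0, 0.0768], [0, 0, 0]],
  [0.045, [0, 0, 0.0768], [0, 0, 0]],
], newtons=60)

```text
time: 25.9
position: [523.7, 62.1, 120.6]
tcp_rot: [0.736, 0.677, 0.0, 0.0]
wrist_force: [-0.6, 0.1, 0.8]
grip_width: 45.1
grip_force: 0.0
```

```bash
python3 - <<'E'
from h import *
d=np.load('pinch.npz');Q=R.from_quat(d['q'])
s=robot.sense();print(s['time'],s['position'],s['wrist_force'],go(d['p'],Q))
E
```

```text
25.9 [523.743633    62.12783663 120.57381076] [-0.61745425  0.13600547  0.78907598] ([0.0001, -0.0005, 0.0005], [0.04, 0.01, -0.0])
```

play_rows([
  [0.0, [0, -0.0005, 0], [0, 0, 0]],
  [0.0, [0, -0.0005, 0], [0, 0, 0]],
  [0.0, [0, -0.0005, 0], [0, 0, 0]],
  [0.0, [0, -0.0005, 0], [0, 0, 0]],
  [0.0, [0, -0.0005, 0], [0, 0, 0]],
  [0.0, [0.0015, -0.0005, 0], [0, 0, 0]],
  [0.0, [0.003, -0.0005, 0], [0, 0, 0]],
  [0.0, [0.003, -0.0005, -0.005], [0, 0, 0]],
  [0.0, [0.003, -0.0005, -0.012], [0, 0, 0]],
  [0.0, [0.003, -0.0005, -0.02], [0, 0, 0]],
], newtons=60)

```text
time: 26.9
position: [522.6, 65.4, 140.2]
tcp_rot: [0.736, 0.677, -0.0, -0.0]
wrist_force: [-0.2, 0.4, -2.7]
grip_width: 18.6
grip_force: 58.9
```

```bash
cat > place.py <<'E'
from h import *
d=np.load('pinch.npz');pq=R.from_quat(d['q']).as_matrix();py=np.degrees(np.arctan2(pq[1,0],pq[0,0]))
def rot(a): a=np.radians(a);return np.array([[np.cos(a),-np.sin(a)],[np.sin(a),np.cos(a)]])
def target(S=(491.7,-348.3),sy=-1.25):
    l=rot(5)@(d['p'][:2]-[523,62]); xy=rot(sy)@l+S
    return xy,down(py+5+sy)
E
python3 - <<'E'
from place import *
xy,Q=target();print(xy,py)
for z in (260,225,202,192): print(z,go((*xy,z),Q))
E
```

```text
[ 491.9756125  -348.03817138] 85.1800398214085
260 ([-0.4145, 0.0039, -0.1198], [-0.06, -0.0, -3.72])
225 ([-0.4145, 0.0039, -0.0848], [-0.06, -0.0, -3.72])
202 ([-0.4145, 0.004, -0.0618], [-0.06, -0.0, -3.72])
192 ([-0.4145, 0.004, -0.0518], [-0.06, -0.0, -3.72])
```

play_rows([
  [0.0, [0, 0, -0.015], [0, 0, 0]],
  [0.0, [0, 0, -0.035], [0, 0, 0]],
  [0.0, [0, 0, -0.06], [0, 0, 0]],
  [0.0, [0, 0, -0.085], [0, 0, 0]],
  [0.0, [0, 0, -0.11], [0, 0, 0]],
  [0.0, [0, 0, -0.125], [0, 0, 0]],
  [0.0, [0, 0, -0.13], [0, 0, 0]],
  [0.0, [-0.015, 0, -0.13], [0, 0, 0]],
  [0.0, [-0.035, 0, -0.13], [0, 0, 0]],
  [0.0, [-0.06, 0, -0.13], [0, 0, 0]],
])

```text
time: 27.9
position: [516.9, 4.4, 268.8]
tcp_rot: [0.736, 0.677, -0.001, -0.001]
wrist_force: [0.4, -0.0, -3.5]
grip_width: 18.7
grip_force: 59.0
```

play_rows([
  [0.0, [-0.035, 0, 0], [0, 0, -0.5]],
  [0.0, [-0.075, 0.001, 0], [0, 0, -1]],
  [0.0, [-0.115, 0.001, 0], [0, 0, -1.5]],
  [0.0, [-0.155, 0.002, 0], [0, 0, -2]],
  [0.0, [-0.195, 0.002, 0], [0, 0, -2.5]],
  [0.0, [-0.235, 0.003, 0], [0, 0, -3]],
  [0.0, [-0.275, 0.003, 0.01], [0, 0, -3.5]],
  [0.0, [-0.31, 0.004, 0.02], [0, 0, -3.7]],
  [0.0, [-0.34, 0.004, 0.025], [0, 0, -3.7]],
  [0.0, [-0.353, 0.004, 0.03], [0, 0, -3.7]],
])

```text
time: 28.9
position: [489.1, -351.2, 238.2]
tcp_rot: [0.716, 0.698, -0.002, -0.001]
wrist_force: [-1.4, -0.5, -2.6]
grip_width: 18.8
grip_force: 59.0
```

play_rows([
  [0.0, [0, 0, 0], [0, 0, 0]],
  [0.0, [0, 0, 0], [0, 0, 0]],
  [0.0, [0, 0, 0], [0, 0, 0]],
  [0.0, [0, 0, 0], [0, 0, 0]],
  [0.0, [0, 0, 0], [0, 0, 0]],
  [0.0, [0, 0, 0], [0, 0, 0]],
  [0.0, [0, 0, 0], [0, 0, 0]],
  [0.0, [0, 0, 0], [0, 0, 0]],
  [0.0, [0, 0, 0], [0, 0, 0]],
  [0.0, [0, 0, 0], [0, 0, 0]],
])

```text
time: 29.9
position: [492.3, -346.8, 240.1]
tcp_rot: [0.714, 0.7, -0.0, -0.0]
wrist_force: [-1.3, 0.7, -2.8]
grip_width: 18.3
grip_force: 58.9
```

```bash
python3 - <<'E'
from place import *
s=robot.sense();print(s['time'],s['position'],s['grip_width'],s['wrist_force'])
xy,Q=target()
for z in (225,210,192): print(z,go((*xy,z),Q))
E
```

```text
29.9 [ 492.27775275 -346.8016746   240.05921543] 18.33393881487666 [-1.34648381  0.71120037 -2.80475411]
225 ([-0.0012, -0.0003, 0.0151], [-0.0, -0.0, -0.06])
210 ([-0.0012, -0.0003, 0.0301], [-0.0, -0.0, -0.06])
192 ([-0.0012, -0.0003, 0.0481], [-0.0, -0.0, -0.06])
```

play_rows([
  [0.0, [-0.0012, -0.0003, 0.006], [0, 0, 0]],
  [0.0, [-0.0012, -0.0003, 0.013], [0, 0, 0]],
  [0.0, [-0.0012, -0.0003, 0.02], [0, 0, 0]],
  [0.0, [-0.0012, -0.0003, 0.026], [0, 0, 0]],
  [0.0, [-0.0012, -0.0003, 0.031], [0, 0, 0]],
  [0.0, [-0.0012, -0.0003, 0.034], [0, 0, 0]],
  [0.0, [-0.0012, -0.0003, 0.037], [0, 0, 0]],
  [0.0, [-0.0012, -0.0003, 0.039], [0, 0, 0]],
  [0.0, [-0.0012, -0.0003, 0.041], [0, 0, 0]],
  [0.0, [-0.0012, -0.0003, 0.041], [0, 0, 0]],
])

```text
time: 30.9
position: [492.0, -347.9, 198.9]
tcp_rot: [0.714, 0.7, -0.0, -0.0]
wrist_force: [-0.6, 0.3, -2.7]
grip_width: 18.8
grip_force: 59.0
```

play_rows([
  [0.0, [0, 0, 0.001], [0, 0, 0]],
  [0.0, [0, 0, 0.002], [0, 0, 0]],
  [0.0, [0, 0, 0.003], [0, 0, 0]],
  [0.0, [0, 0, 0.004], [0, 0, 0]],
  [0.0, [0, 0, 0.005], [0, 0, 0]],
  [0.0, [0, 0, 0.006], [0, 0, 0]],
  [0.0, [0, 0, 0.0065], [0, 0, 0]],
  [0.0, [0, 0, 0.007], [0, 0, 0]],
  [0.0, [0, 0, 0.007], [0, 0, 0]],
  [0.0, [0, 0, 0.007], [0, 0, 0]],
])

```text
time: 31.9
position: [492.0, -347.9, 192.8]
tcp_rot: [0.714, 0.7, 0.0, 0.0]
wrist_force: [-2.7, 2.0, 7.1]
grip_width: 18.6
grip_force: 60.1
```

play_rows([
  [0.045, [0, 0, 0], [0, 0, 0]],
  [0.045, [0, 0, 0], [0, 0, 0]],
  [0.045, [0, 0, 0], [0, 0, 0]],
  [0.045, [0, 0, 0], [0, 0, 0]],
  [0.045, [0, 0, -0.01], [0, 0, 0]],
  [0.045, [0, 0, -0.03], [0, 0, 0]],
  [0.045, [0, 0, -0.06], [0, 0, 0]],
  [0.045, [0.03, 0, -0.1], [0, 0, 0]],
  [0.045, [0.07, 0, -0.15], [0, 0, 0]],
  [0.045, [0.112, 0, -0.2], [0, 0, 0]],
])

```text
time: 32.9
position: [493.5, -254.1, 371.8]
tcp_rot: [0.714, 0.7, 0.0, 0.0]
wrist_force: [1.3, 0.9, -1.2]
grip_width: 45.0
grip_force: 0.0
```

play_rows([
  [0.045, [0, 0, -0.01], [0, 0, 0]],
  [0.045, [0, 0, -0.01], [0, 0, 0]],
  [0.045, [0, 0, -0.01], [0, 0, 0]],
  [0.045, [0, 0, -0.01], [0, 0, 0]],
  [0.045, [0, 0, -0.01], [0, 0, 0]],
  [0.045, [0, 0, -0.01], [0, 0, 0]],
  [0.045, [0, 0, -0.01], [0, 0, 0]],
  [0.045, [0, 0, -0.01], [0, 0, 0]],
  [0.045, [0, 0, -0.01], [0, 0, 0]],
  [0.045, [0, 0, -0.01], [0, 0, 0]],
])

```text
time: 33.9
position: [493.8, -254.7, 379.5]
tcp_rot: [0.714, 0.7, 0.0, -0.0]
wrist_force: [0.8, 0.1, 0.7]
grip_width: 45.1
grip_force: 0.0
```

```bash
python3 - <<'E'
from reg2 import *
s0=robot.sense();B=wcam('B3');print(s0['time'],s0['position'],s0['wrist_force'])
for z in (142,148,158):
  for mode in ('gx','gy','mag'): print(z,mode,find2(B,(491.7,-348.3),-1.25,mode,18,26,(76,z)))
for n in ('scene','wrist','side'):
    camera(n)
    for l in ('pawl_lever','crank_handle','frame','chisel','glue'): print(n,l,[(np.round(x['location']).tolist(),round(x['score'],2)) for x in boxes_of(l,n)[:2]])
E
```

```text
33.9 [ 493.84927015 -254.7312534   379.54047189] [0.8171096  0.09353114 0.71602263]
142 gx [(np.float32(-1.86), np.float32(-1.95), 0.5), (np.float32(0.42), np.float32(-1.48), 0.64)]
142 gy [(np.float32(-1.22), np.float32(-2.18), 0.41), (np.float32(1.31), np.float32(0.35), 0.57)]
142 mag [(np.float32(2.94), np.float32(-1.55), 0.43), (np.float32(0.92), np.float32(-1.46), 0.43)]
148 gx [(np.float32(-0.53), np.float32(0.11), 0.51), (np.float32(-0.99), np.float32(0.6), 0.64)]
148 gy [(np.float32(-0.09), np.float32(-0.11), 0.44), (np.float32(-0.03), np.float32(2.28), 0.58)]
148 mag [(np.float32(0.59), np.float32(0.06), 0.43), (np.float32(-4.23), np.float32(0.53), 0.42)]
158 gx [(np.float32(1.8), np.float32(3.64), 0.51), (np.float32(-3.52), np.float32(4.1), 0.61)]
158 gy [(np.float32(1.87), np.float32(3.21), 0.5), (np.float32(-2.27), np.float32(4.96), 0.55)]
158 mag [(np.float32(2.83), np.float32(3.47), 0.42), (np.float32(-6.58), np.float32(3.97), 0.4)]
scene pawl_lever [([528.0, 174.0, 152.0], 0.55), ([363.0, -529.0, 22.0], 0.35)]
scene crank_handle [([537.0, 248.0, 98.0], 0.64)]
scene frame [([498.0, -358.0, 141.0], 0.67)]
scene chisel [([522.0, 172.0, 150.0], 0.73), ([500.0, -145.0, 19.0], 0.69)]
scene glue [([790.0, 61.0, 99.0], 0.87), ([556.0, 153.0, 74.0], 0.16)]
wrist pawl_lever []
wrist crank_handle [([588.0, -58.0, 18.0], 0.75)]
wrist frame [([491.0, -320.0, 137.0], 0.8)]
wrist chisel [([492.0, -144.0, 20.0], 0.77)]
wrist glue []
side pawl_lever [([519.0, 192.0, 142.0], 0.44)]
side crank_handle [([490.0, 252.0, 105.0], 0.82)]
side frame [([491.0, -306.0, 139.0], 0.72)]
side chisel []
side glue [([765.0, 93.0, 89.0], 0.93), ([528.0, 203.0, 50.0], 0.44)]
```

At the seated height (148 mm post tops) the frame lies within about 0.5 mm of the stack, level. The pawl is thrown back and the robot is clear, so I'm handing in.

```bash
python3 -c "
from cell import robot
print(robot.job_done())"
```

```text
the job is handed in; nothing more can be done
None
```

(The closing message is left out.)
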